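# Dress the cut spindle ends of rail-clipped control modules and tray them

## Robot

A 6-joint arm with a two-finger parallel gripper is mounted at the origin on the work surface. World frame = base frame: x ahead of the robot, y to its left, z up, the work surface at z = 0. Lengths are in m, angles in rad, forces in N, time in s.
With the tool pointing down it reaches from about 0.35 to 0.85 m from the base axis. Payload 8.1 kg.
Tool frame: the origin (TCP) lies midway between the tips of the shut fingers; the grasp point (between the pads) lies manip.grip_point_offset behind it (manip.grip_point_offset is the distance from the TCP to the grasp point, in m); x points along the fingers, z is the direction in which the jaws open and shut, and the axes are right-handed (so a half turn about x gives the same grasp; the last joint's range is limited). The gripper opens to 85 mm and grips with 20 to 120 N. Pads are 22 mm wide; open, the fingers measure 114 mm over their backs; the gripper's body (76 mm by 85 mm) begins 54 mm behind the grasp point. The pads swing forward as they close: fully open they stand 13 mm farther back than shut.
Start: joints at [1.046, 0.13, 1.488, -0, 1.523, -0.085], TCP at [0.255, 0.543, 0.231] pointing down, gripper open.
Joint ranges: [-2.96, 2.96], [-0.89, 2.26], [0.02, 2.5], [-1.34, 4.48], [0, 2.73], [-2.66, 2.66]. Speed limits (rad/s): [2.39, 2.39, 2.79, 3.14, 3.14, 3.14].

## Interface

Orientations are given as a unit quaternion [w, x, y, z].
In Python, from cell import manip, vision, order, nets gives the robot as it stands.
- The arm moves only by the tool servo_tool, never from a script. Its argument "plan" is a list that holds one entry, the list of rows, each a list of 6 numbers: the shift along the tool's x, y, z in cm, then the turn, a rotation vector about the tool's x, y, z in rad. A call has 1 to 20 rows; each row shifts and turns the commanded pose from where the row before left it, along the tool's axes as they then stand; what a row does not reach is not made up. A row lasts 1/8 s, in which the tool goes at most 62.5 mm and 10.7 degrees, less where a joint would pass 70% of its speed; a pose out of reach is approached as far as the arm can. A call with a gripper value outside its range is refused whole. "fingers" is the finger opening in cm, from 0 to 8.54, set as the call begins (left out, the last holds). The fingers move at their own pace and stop on an object; "newtons" is the grip in N (left out, the last holds). Time passes only in rows, so rows that do not move let the fingers close. It gives the time, the measured TCP pose, the force and the opening at its end, in the units of the state.
- manip.observe(): the state, without advancing time (a new reading comes with each control period).
- vision.read_camera(name): name is "side" or "top"; returns a dict with "frame" (420x560x3 uint8, red, green, blue), "depth" (420x560 float32, m along the optical axis (not along the pixel's ray), 0 where there is no reading), "camera_matrix" (3x3 intrinsics, pixels), "R" (3x3) and "t" (3): a world point X has camera coordinates R X + t. Camera axes: x right, y down, z forward; pixel columns grow to the right and rows downward; lengths in m; the calibration is good to about 2 mm. A picture is of the moment at which its call begins.
- order.hand_in(): hands the job in, once; it reports no verdict.
Trained networks look in a picture, given as the dict that the camera call returned (one of the last four; its "shot" number tells which), for a name from the list of things; names that differ only in an ending like _2 or _b are one class to them, and where a whole thing is asked for, a point or a joint stands for the part that bears it (a point fixed in the world has none). Each returns a list of dicts, best first, with "confidence" (0 to 1); they miss things now and then, are a little off and sometimes report something else, mostly with a low value. They report only what shows in the picture. A call takes as long as a camera call.
- nets.masks_of(name, picture): "mask" (420x560 bool, what is visible of it) and "box" ([left, top, width, height] in pixels, round what is visible of it).
- nets.tip_of(name, picture): "position" ([column, row] in pixels: a listed point, or the origin of a listed thing).
The state is a dict: "t": time; "joints": joint angles; "joint_velocities": joint speeds; "effort": joint torques, N m; "ee_pos": TCP position; "eef_rot": TCP orientation; "contact_force": force on the tool from outside, world axes, zero at the start; "ft_torque": the same for the moment, N m; "gripper_width": finger opening in m.
Only numpy, scipy, OpenCV 4.12 (cv2) and the standard library are available. Lean on these libraries where they do the work, as an engineer would, in place of code of your own. Each camera call takes 0.05 s, during which the arm holds its last target.

## Task

Take the file from its rubber pad and, while the control modules are still clipped to the sprung rail, file the cut brass spindle of every module, laying the blade flat across it and pushing away from you on forward strokes only, lifted clear on each return, until each spindle has rolled at least five full turns forward under the file. Lay the file flat on its pad again, and lift every module up out of its sprung catch and stand it upright on the floor of the black tray. Never drag the file back over a spindle, do not turn the spindles with the fingers, and leave the solder spool, the small bottle and the tin where they are.

Things in the scene. Friction and masses are not known exactly. Their poses are not given: they have to be found in the camera images.
- file: flat hand file, 230 long, 190 g. Origin on the flat underside, at the grip point close to the centre of mass; x points along the file to the blade's tip, z up. Wooden handle from x = -70 to +25, 24 wide, 30 high; steel blade from x = +25 to +160, 20 wide, 6 thick, its underside flush with the handle's, so the file lies flat with z = 0 on its support. Usable blade x = +40 to +155. A forward stroke moves the file towards its own +x
- file_mid (a point): point on the file's underside at x = +45, the middle of its length
- pad: fixed black rubber pad where the file lies, 280 (x) by 110 (y) by 4 high; origin at the centre of its underside
- rail_base: fixed steel base plate of the clip rail, 110 (x) by 370 (y) by 10, origin at the centre of its underside; x points away from the robot, square to the rail: the direction of the forward strokes. The aluminium rail above it runs along y with three bays 100 apart; its slot floor is 30 above the plate's underside, slot walls 16 high, slot 29 wide; a module's foot has 1.5 clearance each side
- rail (a joint): the rail is cushioned on springs: how far (m) it has sunk straight down on its base, 0 to 0.010. Under the file it starts to give at 4 to 9 N and takes 0.3 N more per mm; resting at 0
- catch1 (a joint): how far (m) the sprung steel ball catch of the bay nearest the robot's right is pushed back. Each of the three bays has such a catch behind it (+x side), in a housing that ends 41 above the slot floor; it bears on a rib on the module's back. Lifting a module straight up takes roughly 8 to 15 N; it is free of the catch after 16 mm and clears the slot after 20 mm
- module1: control module 1, 220 g, standing in the rail (absent in some starts: None). Origin at the centre of the foot's underside, z up, x as the rail's. Foot 26 (x) by 36 (y), 19 high; grey housing above 40 (x) by 36 (y), top at z = 80; grip it across x near the top (nothing in the way in front or behind down to z = 46). Brass spindle out of its -y side, y = -18 to -62, axis at z = 62
- module2: control module 2, 220 g, standing in the rail (absent in some starts: None). Origin at the centre of the foot's underside, z up, x as the rail's. Foot 26 (x) by 36 (y), 19 high; grey housing above 40 (x) by 36 (y), top at z = 80; grip it across x near the top (nothing in the way in front or behind down to z = 46). Brass spindle out of its -y side, y = -18 to -62, axis at z = 62
- module3: control module 3, 220 g, standing in the rail (absent in some starts: None). Origin at the centre of the foot's underside, z up, x as the rail's. Foot 26 (x) by 36 (y), 19 high; grey housing above 40 (x) by 36 (y), top at z = 80; grip it across x near the top (nothing in the way in front or behind down to z = 46). Brass spindle out of its -y side, y = -18 to -62, axis at z = 62
- work1 (a point): the point on top of module1's spindle where the middle of the blade should rest (module frame 0, -42, 70); the spindle is 44 long
- work2 (a point): the point on top of module2's spindle where the middle of the blade should rest (module frame 0, -42, 70); the spindle is 44 long
- work3 (a point): the point on top of module3's spindle where the middle of the blade should rest (module frame 0, -42, 70); the spindle is 44 long
- shaft1 (a joint): angle (rad, 0 at the start) of module1's brass spindle, 16 diameter, with a dark stripe along it and a slot in its end. It turns stiffly (0.6 N at the rim) without end; a file pressed on top and moved along the rail's +x rolls it to positive values (8 mm of stroke per rad), a backward drag turns it back. Five turns = 31.4
- shaft2 (a joint): angle (rad, 0 at the start) of module2's brass spindle, 16 diameter, with a dark stripe along it and a slot in its end. It turns stiffly (0.6 N at the rim) without end; a file pressed on top and moved along the rail's +x rolls it to positive values (8 mm of stroke per rad), a backward drag turns it back. Five turns = 31.4
- shaft3 (a joint): angle (rad, 0 at the start) of module3's brass spindle, 16 diameter, with a dark stripe along it and a slot in its end. It turns stiffly (0.6 N at the rim) without end; a file pressed on top and moved along the rail's +x rolls it to positive values (8 mm of stroke per rad), a backward drag turns it back. Five turns = 31.4
- tray: loose black tray, 290 (x) by 130 (y) by 22 high, wall and floor 4 thick, 0.6 kg; origin at the centre of its underside, long side along x. Room for three modules side by side along its x (a module with spindle is 80 long in its own y, from -62 to +18)
- spool: bystander: metal solder spool, 60 diameter, 42 high; origin under its centre
- flux: bystander: small white bottle, 40 diameter, 85 high; origin under its centre
- tin: bystander: round aluminium tin, 64 diameter, 50 high; origin under its centre

How it is judged:
By the outcome, as a careful person would: the job done as asked, in the order asked, and still so for the second after the job is handed in, with the robot touching nothing.
Of module1, module2, module3 only 2 to 3 are there at a start; the rules pass over those that are not, and their reading is None.
At some moment in a run one of file may be knocked a few centimetres aside while the robot is not near it.
It also fails if it takes over 210 s, if anything falls off the work surface, if the arm or the gripper's body presses on something with over 40 N, if the wrist force passes 120 N, or if a joint passes its speed limit or range.

## Working session

There is one attempt and no reset: what is moved stays moved. The work goes in short steps, Python scripts to look and compute and a tool call to move; the robot and the scene stay as the last step left them, time stands still between calls to the robot, and variables do not carry over. Pictures are saved under pics/ and viewed, and the job is handed in when it is done.

Besides the shell and the picture viewer there is one more tool, called after "Request:" as name([rows], argument=value, ...), one row to a line, values as JSON. servo_tool: Moves the arm, as the interface text tells. Its arguments: {"type":"object","properties":{"plan":{"type":"array","items":{"type":"array","items":{"type":"array","items":{"type":"number"}}}},"fingers":{"type":"number"},"newtons":{"type":"number"}},"required":["plan"]}

```bash
ls -la; mkdir -p pics; cat > h.py <<'E'
import numpy as np, cv2
from cell import manip, vision, order, nets
from scipy.spatial.transform import Rotation as Rn
def shot(name,fn=None):
    p=vision.read_camera(name)
    if fn: cv2.imwrite('pics/'+fn,cv2.cvtColor(p['frame'],cv2.COLOR_RGB2BGR))
    return p
def cloud(p):
    K=np.array(p['camera_matrix']);d=p['depth'];v,u=np.mgrid[0:d.shape[0],0:d.shape[1]]
    X=np.stack([(u-K[0,2])/K[0,0]*d,(v-K[1,2])/K[1,1]*d,d],-1)
    W=(X-np.array(p['t']))@np.array(p['R'])
    W[d==0]=np.nan
    return W
def proj(p,X):
    K=np.array(p['camera_matrix']);c=np.array(p['R'])@np.array(X)+np.array(p['t'])
    q=K@c;return q[:2]/q[2]
def ray(p,uv,z):
    K=np.array(p['camera_matrix']);R=np.array(p['R']);t=np.array(p['t'])
    d=R.T@np.linalg.inv(K)@np.array([uv[0],uv[1],1.]);o=-R.T@t
    return o+d*(z-o[2])/d[2]
def st():
    s=manip.observe()
    q=s['eef_rot'];M=Rn.from_quat([q[1],q[2],q[3],q[0]]).as_matrix()
    print('t',round(s['t'],2),'pos',np.round(s['ee_pos'],4),'F',np.round(s['contact_force'],1),'w',round(s['gripper_width'],4));print(np.round(M,3))
    return s,M
E
python3 - <<'E'
from h import *
s,M=st();print(s, manip.grip_point_offset)
for n in ['top','side']:
    p=shot(n,n+'0.png');print(n,np.round(p['R'],3).tolist(),p['t'])
E
```

```text
total 12
drwxr-xr-x  3 agent agent 4096 Dec  7 13:56 .
drwxr-xr-x 23 root  root  4096 Dec  7 13:56 ..
drwxr-xr-x  2 agent agent 4096 Dec  7 13:56 pics
t 0.0 pos [0.2551 0.5424 0.2302] F [-0.1 -0.3 -0.2] w 0.0856
[[-0.001 -0.905  0.426]
 [-0.002  0.426  0.905]
 [-1.     0.    -0.002]]
{'t': 0.0, 'joints': array([ 1.04560244e+00,  1.31172763e-01,  1.48931594e+00,  5.16956542e-06,
        1.52302650e+00, -8.54027018e-02]), 'joint_velocities': array([ 0.00037406,  0.0003192 ,  0.00045147, -0.00154419, -0.00148513,
        0.0005779 ]), 'effort': array([ 5.76647544e-04, -5.69379365e+01, -5.00571299e+01, -9.44421799e-05,
        1.42968542e-02, -3.16426531e-05]), 'ee_pos': array([0.25513984, 0.5424135 , 0.2302174 ]), 'eef_rot': array([ 0.59642003, -0.37920832,  0.59762748,  0.37858367]), 'contact_force': array([-0.14517402, -0.34373362, -0.24653063]), 'ft_torque': array([-0.06155635,  0.00762057, -0.01253835]), 'gripper_width': 0.085598664535286} 0.0187
top [[-0.034, -0.999, -0.001], [-0.978, 0.033, -0.207], [0.207, -0.006, -0.978]] [0.045549   0.54257962 1.53696046]
side [[-0.957, -0.291, 0.017], [-0.236, 0.74, -0.63], [0.17, -0.607, -0.776]] [0.53162778 0.1780527  1.67648137]
```

View pics/top0.png

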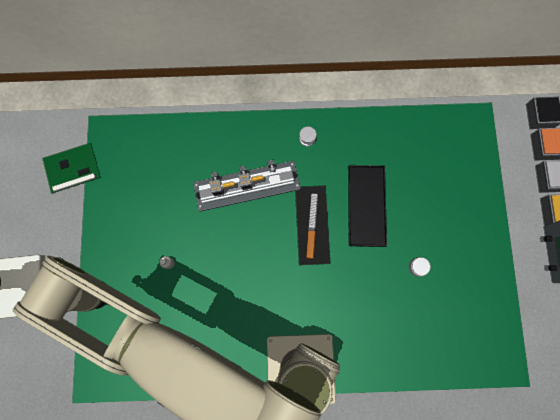

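View pics/side0.png

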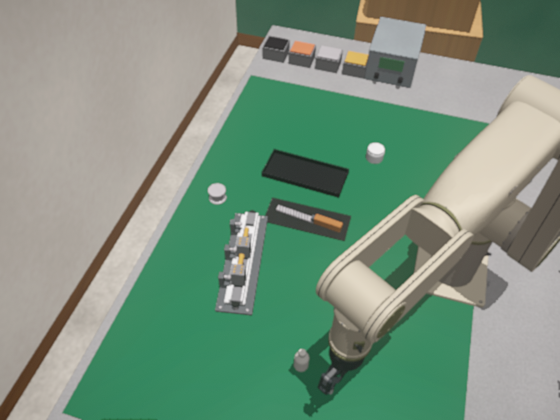

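```bash
python3 - <<'E'
from h import *
for n in ['top','side']:
    p=shot(n);W=cloud(p)
    for k in ['file','pad','rail_base','module1','module2','module3','tray','spool','flux','tin']:
        for r in nets.masks_of(k,p)[:3]:
            m=r['mask'];c=W[m];c=c[~np.isnan(c[:,0])]
            print(n,k,round(r['confidence'],2),r['box'],'med',np.round(np.median(c,0),3) if len(c) else None)
        for r in nets.tip_of(k,p)[:3]:print('    tip',round(r['confidence'],2),np.round(r['position'],1))
    for k in ['work1','work2','work3','file_mid']:
        for r in nets.tip_of(k,p)[:3]:print('  ',k,round(r['confidence'],2),np.round(r['position'],1))
E
```

```text
top file 0.59 [305.4, 193.8, 10.5, 63.4] med [ 0.461 -0.056  0.022]
    tip 0.87 [310.6 239.6]
top pad 0.63 [298.9, 182.5, 32.2, 84.0] med [ 0.481 -0.064  0.004]
    tip 0.98 [312.3 220.7]
    tip 0.33 [365.  206.4]
top rail_base 0.79 [197.7, 159.8, 101.8, 54.1] med [0.622 0.149 0.018]
    tip 0.57 [248.5 188.3]
top module1 0.8 [211.8, 182.2, 22.7, 17.5] med [0.605 0.255 0.104]
top module1 0.5 [241.6, 173.7, 18.5, 19.0] med [0.623 0.16  0.106]
    tip 0.78 [247.7 184.8]
    tip 0.72 [219.9 193.1]
    tip 0.72 [249.9 188.2]
top module2 0.8 [211.8, 182.2, 22.7, 17.5] med [0.605 0.255 0.104]
top module2 0.5 [241.6, 173.7, 18.5, 19.0] med [0.623 0.16  0.106]
    tip 0.78 [247.7 184.8]
    tip 0.72 [219.9 193.1]
    tip 0.72 [249.9 188.2]
top module3 0.8 [211.8, 182.2, 22.7, 17.5] med [0.605 0.255 0.104]
top module3 0.5 [241.6, 173.7, 18.5, 19.0] med [0.623 0.16  0.106]
    tip 0.78 [247.7 184.8]
    tip 0.72 [219.9 193.1]
    tip 0.72 [249.9 188.2]
top tray 0.62 [213.2, 180.4, 18.4, 18.0] med [0.604 0.257 0.105]
top tray 0.55 [344.4, 166.0, 44.1, 81.4] med [ 0.54  -0.255  0.005]
    tip 
[... 1467 characters left out ...]
.6 282.3]
    tip 0.81 [246.  255.9]
side tray 0.63 [261.3, 146.9, 87.2, 50.0] med [ 0.542 -0.256  0.004]
    tip 0.63 [305.3 171.7]
    tip 0.28 [242.5 231.4]
side spool 0.79 [210.0, 185.1, 16.1, 18.5] med [ 0.799 -0.044  0.037]
    tip 0.52 [217.7 196.6]
side flux 0.49 [291.4, 348.4, 16.6, 23.2] med [0.362 0.455 0.053]
side tin 0.69 [366.6, 141.9, 16.9, 19.3] med [ 0.321 -0.395  0.042]
    tip 0.74 [374.  158.3]
   work1 0.79 [240.  230.7]
   work1 0.57 [238.3 259.8]
   work1 0.43 [243.7 259.8]
   work2 0.79 [240.  230.7]
   work2 0.57 [238.3 259.8]
   work2 0.43 [243.7 259.8]
   work3 0.79 [240.  230.7]
   work3 0.57 [238.3 259.8]
   work3 0.43 [243.7 259.8]
   file_mid 0.95 [305.9 219.7]
```

```bash
python3 - <<'E'
from h import *
p=shot('top');W=cloud(p)
q=shot('side');V=cloud(q)
def crop(p,x,y,w,h,s,fn):
    im=p['frame'][y:y+h,x:x+w];im=cv2.resize(im,None,fx=s,fy=s,interpolation=cv2.INTER_CUBIC)
    cv2.imwrite('pics/'+fn,cv2.cvtColor(im,cv2.COLOR_RGB2BGR))
crop(p,190,150,150,115,5,'t1.png'); crop(q,205,190,145,130,5,'s1.png')
def rect(pts):
    r=cv2.minAreaRect((pts[:,:2]*1000).astype(np.float32));return r
both=np.concatenate([W.reshape(-1,3),V.reshape(-1,3)])
for nm,A in [('top',W.reshape(-1,3)),('side',V.reshape(-1,3))]:
    A=A[~np.isnan(A[:,0])]
    b=A[(A[:,0]>.5)&(A[:,0]<.72)&(A[:,1]>-.01)&(A[:,1]<.36)]
    h=np.histogram(b[:,2],bins=np.arange(0,.13,.005));print(nm,h[0])
    print(' rail plate',rect(b[(b[:,2]>.006)&(b[:,2]<.13)]), 'low', rect(b[(b[:,2]>.006)&(b[:,2]<.014)]))
    print(' rail top',rect(b[(b[:,2]>.035)&(b[:,2]<.052)]))
    c=b[b[:,2]>.1]
    for lo,hi in [(.2,.3),(.1,.2)]:
        d=c[(c[:,1]>lo)&(c[:,1]<hi)];print(' mod',len(d),rect(d),np.median(d,0))
    f=A[(A[:,0]>.35)&(A[:,0]<.63)&(A[:,1]>-.12)&(A[:,1]<.0)]
    hd=f[(f[:,2]>.025)&(f[:,2]<.05)];bl=f[(f[:,2]>.0075)&(f[:,2]<.014)]
    print(' handle',len(hd),rect(hd),np.median(hd,0),'blade',len(bl),rect(bl))
    t=A[(A[:,0]>.36)&(A[:,0]<.72)&(A[:,1]>-.36)&(A[:,1]<-.15)&(A[:,2]>.016)&(A[:,2]<.03)]
    print(' tray',len(t),rect(t))
E
```

```text
top [1553  947  585  159   45  184  225  148  316  275   74   19   28   55
   51   18   12   11   29   67   64  133  101   23    0]
 rail plate ((609.8618774414062, 174.74842834472656), (369.3851318359375, 218.84307861328125), 89.95960998535156) low ((609.8618774414062, 174.74842834472656), (369.3851318359375, 218.84307861328125), 89.95960998535156)
 rail top ((637.0808715820312, 169.54006958007812), (76.88323211669922, 361.17413330078125), 9.414955139160156)
 mod 161 ((610.1798095703125, 243.64907836914062), (43.647247314453125, 80.18183898925781), 11.805970191955566) [0.6072506  0.26188733 0.10840666]
 mod 160 ((626.7371215820312, 146.13076782226562), (39.9068717956543, 80.13970947265625), 6.588606834411621) [0.62652218 0.16371511 0.10860052]
 handle 198 ((415.8225402832031, -49.45653533935547), (23.99014663696289, 104.85054779052734), 82.79476165771484) [ 0.41146141 -0.04896875  0.03367181] blade 542 ((489.76141357421875, -59.23760986328125), (118.43718719482422, 279.91973876953125), 89.49858093261719)
 tray 286 ((543.171142578125, -254.89244079589844), (131.2421112060547, 289.830
[... 454 characters left out ...]
984313964844), 9.913199424743652)
 mod 179 ((609.6626586914062, 247.56065368652344), (40.684268951416016, 80.95481872558594), 8.454239845275879) [0.60826342 0.26871756 0.10778841]
 mod 158 ((628.5433349609375, 151.3658905029297), (39.28532028198242, 78.32827758789062), 10.083039283752441) [0.62553833 0.17035486 0.10813121]
 handle 193 ((412.1596374511719, -46.07275390625), (32.569297790527344, 97.90589141845703), 87.93113708496094) [ 0.40932904 -0.04263756  0.03147588] blade 260 ((490.0260314941406, -59.374794006347656), (118.68543243408203, 279.7113037109375), 89.95634460449219)
 tray 279 ((543.5449829101562, -249.49493408203125), (141.79196166992188, 290.93756103515625), 87.08683013916016)
```

View pics/t1.png

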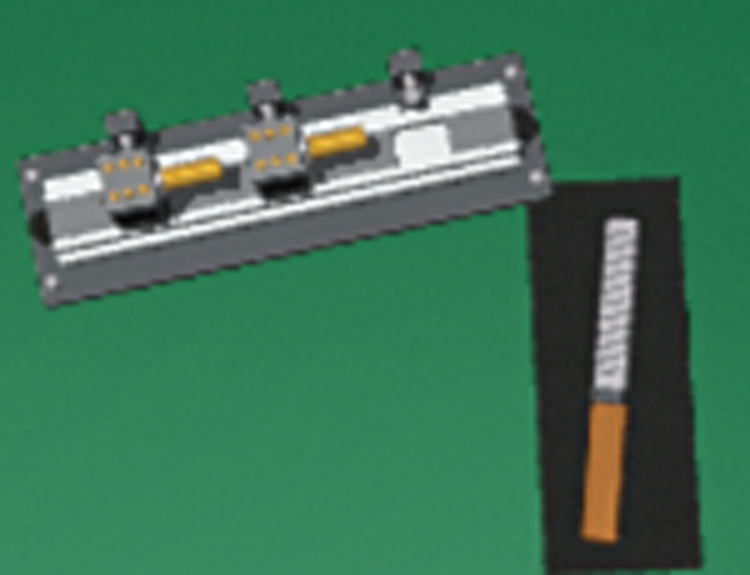

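View pics/s1.png

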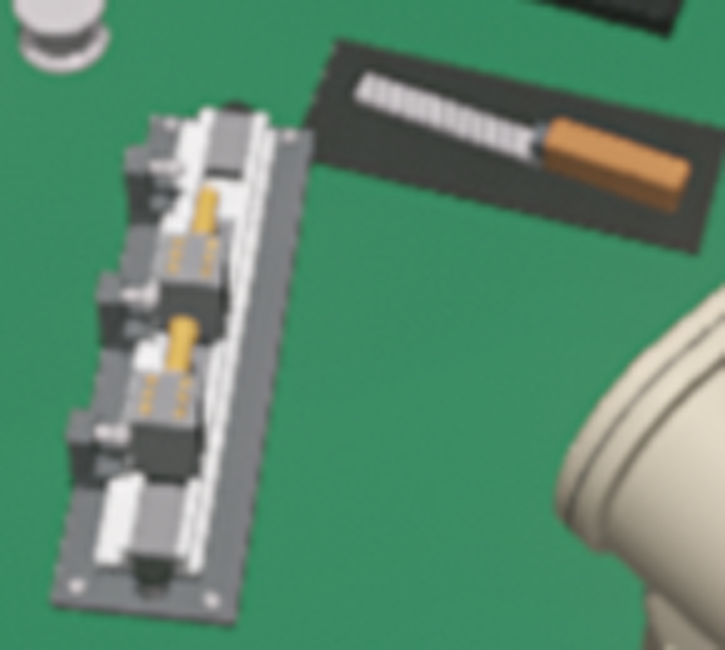

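```bash
python3 - <<'E'
from h import *
p=shot('top');q=shot('side')
for nm,P in [('top',p),('side',q)]:
    A=cloud(P).reshape(-1,3);I=P['frame'].reshape(-1,3).astype(int);ok=~np.isnan(A[:,0]);A=A[ok];I=I[ok]
    for lo,hi,z0,z1,x0,x1 in [(.2,.3,.106,.116,.55,.68),(.1,.2,.106,.116,.55,.68),(-.1,0,.0315,.037,.33,.5),(-.37,-.13,.019,.025,.35,.75),]:
        k=(A[:,1]>lo)&(A[:,1]<hi)&(A[:,2]>z0)&(A[:,2]<z1)&(A[:,0]>x0)&(A[:,0]<x1);d=A[k]
        r=cv2.minAreaRect((d[:,:2]*1000).astype(np.float32))
        print(nm,len(d),'mean',np.round(d.mean(0),4),'mid',np.round((np.percentile(d,2,axis=0)+np.percentile(d,98,axis=0))/2,4),np.round(r[0],1),np.round(r[1],1),round(r[2],1))
    # spindle: yellow
    y=(I[:,0]-I[:,2]>80)&(A[:,0]>.55)&(A[:,0]<.7)&(A[:,2]>.08)
    for lo,hi in [(.19,.26),(.09,.16)]:
        d=A[y&(A[:,1]>lo)&(A[:,1]<hi)&(A[:,2]<.1045)]
        d0=d[:,:2]-d[:,:2].mean(0);u=np.linalg.svd(d0,full_matrices=False)[2][0]
        print(' spindle',len(d),np.round(d.mean(0),4),np.round(np.degrees(np.arctan2(u[1],u[0])),1),'zmax',np.round(np.percentile(d[:,2],95),4))
    # blade
    k=(I.min(1)>110)&(A[:,0]>.44)&(A[:,0]<.63)&(A[:,1]>-.12)&(A[:,1]<0)&(A[:,2]>.002)&(A[:,2]<.02);d=A[k]
    hk=(I[:,0]-I[:,2]>60)&(A[:,0]>.3)&(A[:,0]<.5)&(A[:,1]>-.12)&(A[:,1]<0)&(A[:,2]>.031);e=A[hk]
    print(' blade',len(d),d.mean(0),'handle',len(e),e.mean(0))
    f=np.concatenate([d,e])[:,:2];u=np.linalg.svd(f-f.mean(0),full_matrices=False)[2][0];u*=np.sign(u[0]);s=(f)@u
    print(' file yaw',np.degrees(np.arctan2(u[1],u[0])),'ext',s.min(),s.max(),'y',f.mean(0)@np.array([-u[1],u[0]]))
    v=d.mean(0)-e.mean(0);print('yaw by centroids',np.degrees(np.arctan2(v[1],v[0])))
    h,b=np.histogram(A[(A[:,0]>.3)&(A[:,0]<.8)&(abs(A[:,1])<.35)][:,2],bins=np.arange(-.01,.01,.001));print(h)
E
```

```text
top 112 mean [0.6058 0.2641 0.1104] mid [0.6055 0.2633 0.111 ] [608.  254.4] [40.2 59. ] 12.3
top 112 mean [0.6242 0.1662 0.1105] mid [0.6248 0.166  0.1108] [625.6 161. ] [40.1 48.8] 11.2
top 106 mean [ 0.4097 -0.0487  0.0341] mid [ 0.4088 -0.0483  0.0341] [410.  -48.8] [22.6 93.5] 83.2
top 170 mean [ 0.5425 -0.2581  0.0219] mid [ 0.5428 -0.2537  0.022 ] [ 543.1 -254.6] [130.1 288.4] 87.3
 spindle 42 [0.6124 0.2232 0.0975] -80.1 zmax 0.1017
 spindle 37 [0.6312 0.1244 0.0971] -80.2 zmax 0.1024
 blade 193 [ 0.5335908  -0.06183453  0.01011479] handle 134 [ 0.40856342 -0.04868128  0.03474669]
 file yaw -4.841918790878985 ext 0.36608173684167844 0.6261133435741135 y -0.015528893942035923
yaw by centroids -6.0055950587000115
[  28   76  137  225  398  629  978 1270 1611 1916 2188 2279 2314 2138
 1934 1588 1297 1021  720]
side 133 mean [0.6064 0.2688 0.1099] mid [0.6067 0.269  0.1103] [606.7 268.9] [39.9 37. ] 8.0
side 112 mean [0.6247 0.1711 0.1095] mid [0.6251 0.1719 0.11  ] [625.4 171.6] [38.9 42.6] 17.9
side 74 mean [ 0.4083 -0.044   0.0339] mid [ 0.4103 -0.0432  0.0341] [409.3 -44. ] [25.3 89.4] 80.4
side 149 mean [ 0.5476 -0.2566  0.0216] mid [ 0.543  -0.2497  0.022 ] [ 543.4 -249.1] [136.4 290.1] 86.8
 spindle 44 [0.6133 0.2223 0.0972] 102.9 zmax 0.102
 spindle 28 [0.6312 0.127  0.0981] 104.2 zmax 0.1028
 blade 225 [ 0.54004455 -0.05549131  0.00843444] handle 102 [ 0.40939699 -0.04404656  0.03443565]
 file yaw -1.8273702906406772 ext 0.3644472142132321 0.6290415639419271 y -0.03597344894941132
yaw by centroids -5.006341742455838
[  60  162  243  393  683  998 1312 1733 2053 2136 2128 2015 1716 1428
 1041  810  578  434  393]
```

```bash
cat >> h.py <<'E'
def plan(target,jaw_deg=None,n=None,step=0.055):
    """rows from measured pose to target TCP, tool kept pointing down; jaw_deg = world angle of tool z"""
    s=manip.observe();q=s['eef_rot'];M=Rn.from_quat([q[1],q[2],q[3],q[0]]).as_matrix();p=np.array(s['ee_pos'])
    if jaw_deg is None: T=M
    else:
        a=np.radians(jaw_deg);z=np.array([np.cos(a),np.sin(a),0]);x=np.array([0,0,-1.]);T=np.stack([x,np.cross(z,x),z],1)
    rv=Rn.from_matrix(M.T@T).as_rotvec();d=np.array(target)-p
    if n is None:n=int(max(np.ceil(np.linalg.norm(d)/step),np.ceil(np.linalg.norm(rv)/0.17),1))
    print('n',n,'rv',np.round(rv,4),'dist',np.round(d,4),'tool',np.round(M.T@d*100,2))
    C=M
    for i in range(n):
        print(np.round(np.r_[C.T@d/n*100,rv/n],3).tolist());C=C@Rn.from_rotvec(rv/n).as_matrix()
E
python3 - <<'E'
from h import *
plan([.441,-.05,.15],84.5)
p=shot('top');print(ray(p,(310.6,239.6),.004),ray(p,(307.5,225.7),.004))
p=shot('side');print(ray(p,(321.1,221.7),.004),ray(p,(305.9,219.7),.004))
E
```

```text
n 12 rv [-0.3439  0.     -0.    ] dist [ 0.1855 -0.5929 -0.0813] tool [  8.13 -42.04 -45.75]
[0.677, -3.503, -3.812, -0.029, 0.0, -0.0]
[0.677, -3.392, -3.911, -0.029, 0.0, -0.0]
[0.677, -3.279, -4.007, -0.029, 0.0, -0.0]
[0.677, -3.163, -4.099, -0.029, 0.0, -0.0]
[0.677, -3.044, -4.188, -0.029, 0.0, -0.0]
[0.678, -2.923, -4.274, -0.029, 0.0, -0.0]
[0.678, -2.799, -4.355, -0.029, 0.0, -0.0]
[0.678, -2.673, -4.434, -0.029, 0.0, -0.0]
[0.678, -2.545, -4.509, -0.029, 0.0, -0.0]
[0.678, -2.415, -4.58, -0.029, 0.0, -0.0]
[0.678, -2.283, -4.647, -0.029, 0.0, -0.0]
[0.678, -2.148, -4.711, -0.029, 0.0, -0.0]
[ 0.4274447 -0.0524074  0.004    ] [ 0.4768964  -0.04370822  0.004     ]
[ 0.43189628 -0.05480328  0.004     ] [ 0.4825398  -0.04757589  0.004     ]
```

Request:
servo_tool([
  [[0.6, -3.5, -3.8, -0.029, 0, 0], [0.6, -3.4, -3.9, -0.029, 0, 0], [0.6, -3.3, -4.0, -0.029, 0, 0], [0.6, -3.2, -4.1, -0.029, 0, 0], [0.6, -3.0, -4.2, -0.029, 0, 0], [0.6, -2.9, -4.3, -0.029, 0, 0], [0.6, -2.8, -4.4, -0.029, 0, 0], [0.6, -2.7, -4.4, -0.029, 0, 0], [0.6, -2.5, -4.5, -0.029, 0, 0], [0.6, -2.4, -4.6, -0.029, 0, 0], [0.6, -2.3, -4.6, -0.029, 0, 0], [0.6, -2.1, -4.7, -0.029, 0, 0], [0, 0, 0, 0, 0, 0], [0, 0, 0, 0, 0, 0]],
], fingers=6)

```text
t: 4.65
ee_pos: [0.4413, -0.0492, 0.1592]
eef_rot: [0.523, -0.476, 0.523, 0.476]
contact_force: [0.0, -0.1, -0.5]
gripper_width: 0.06
```

```bash
python3 - <<'E'
from h import *
st()
p=shot('top');q=shot('side')
def crop(p,x,y,w,h,s,fn):
    im=p['frame'][y:y+h,x:x+w];im=cv2.resize(im,None,fx=s,fy=s,interpolation=cv2.INTER_CUBIC)
    cv2.imwrite('pics/'+fn,cv2.cvtColor(im,cv2.COLOR_RGB2BGR))
crop(p,240,150,150,115,5,'t2.png'); crop(q,255,130,145,130,5,'s2.png')
plan([.441,-.05,.06],84.5)
E
```

```text
t 4.65 pos [ 0.4413 -0.0492  0.1592] F [ 0.  -0.1 -0.5] w 0.06
[[-0.    -0.996  0.093]
 [ 0.001  0.093  0.996]
 [-1.     0.     0.   ]]
n 2 rv [0.0051 0.0003 0.0001] dist [-0.0004 -0.0016 -0.0994] tool [ 9.94  0.03 -0.16]
[4.972, 0.014, -0.082, 0.003, 0.0, 0.0]
[4.972, 0.013, -0.082, 0.003, 0.0, 0.0]
```

View pics/t2.png

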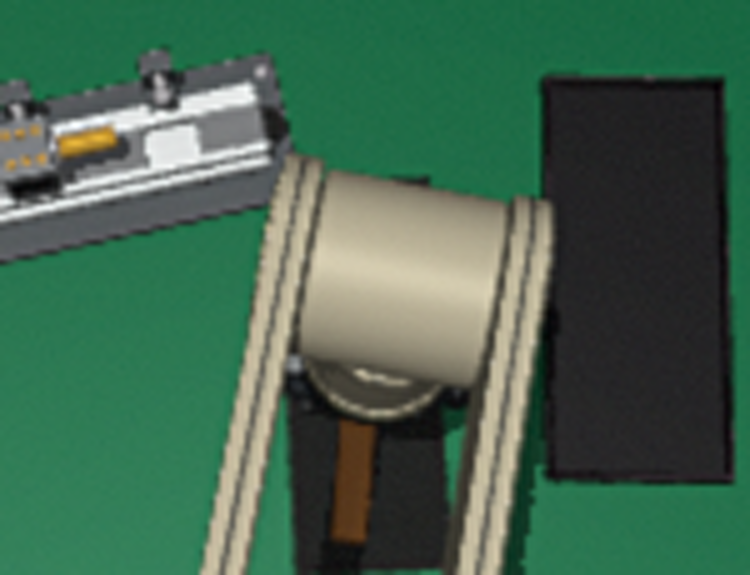

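View pics/s2.png

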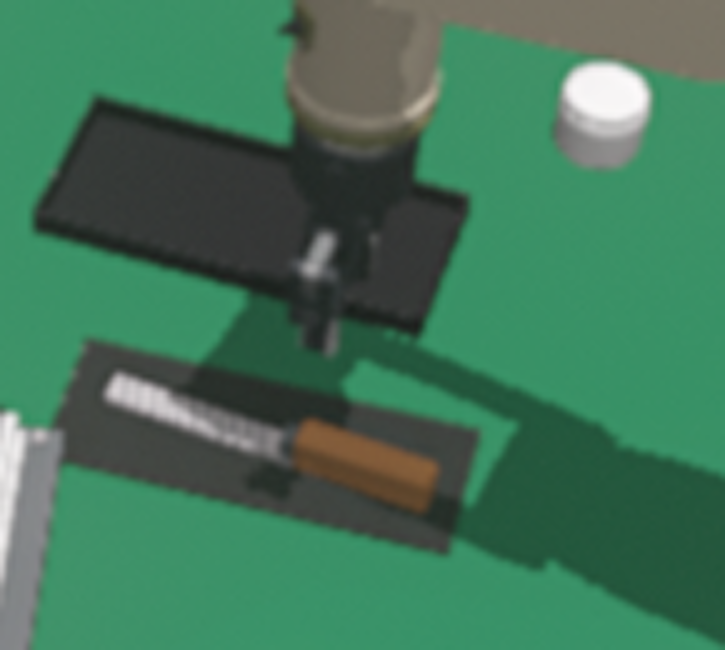

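Request:
servo_tool([
  [[5, 0, -0.1, 0.005, 0, 0], [5, 0, 0, 0, 0, 0], [2.5, 0, 0, 0, 0, 0], [2.0, 0, 0, 0, 0, 0], [0, 0, 0, 0, 0, 0]],
])

```text
t: 5.38
ee_pos: [0.4398, -0.0489, 0.013]
eef_rot: [0.523, -0.475, 0.524, 0.477]
contact_force: [0.6, 0.1, -0.0]
gripper_width: 0.0596
```

```bash
cat >> h.py <<'E'
def crop(p,x,y,w,h,s,fn):
    im=p['frame'][y:y+h,x:x+w];im=cv2.resize(im,None,fx=s,fy=s,interpolation=cv2.INTER_CUBIC)
    cv2.imwrite('pics/'+fn,cv2.cvtColor(im,cv2.COLOR_RGB2BGR))
E
python3 - <<'E'
from h import *
st()
q=shot('side')
crop(q,255,150,110,100,6,'s3.png')
E
```

```text
t 5.38 pos [ 0.4398 -0.0489  0.013 ] F [ 0.6  0.1 -0. ] w 0.0596
[[-0.003 -0.995  0.095]
 [ 0.001  0.095  0.995]
 [-1.     0.003  0.001]]
```

View pics/s3.png

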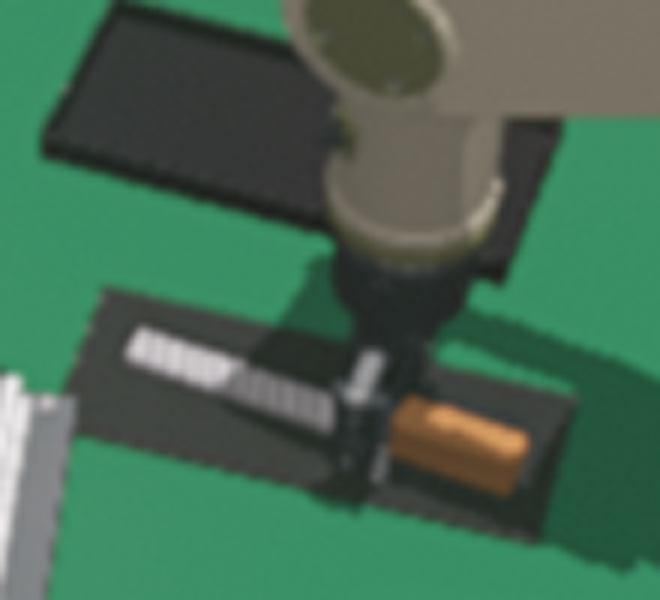

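Request:
servo_tool([
  [[0.5, 0, 0, 0, 0, 0], [0, 0, 0, 0, 0, 0], [0, 0, 0, 0, 0, 0], [0, 0, 0, 0, 0, 0], [0, 0, 0, 0, 0, 0], [0, 0, 0, 0, 0, 0], [0, 0, 0, 0, 0, 0], [0, 0, 0, 0, 0, 0]],
], fingers=0, newtons=110)

```text
t: 6.42
ee_pos: [0.4424, -0.0505, 0.0104]
eef_rot: [0.524, -0.476, 0.523, 0.475]
contact_force: [-1.4, 1.4, 8.1]
gripper_width: 0.0221
```

```bash
python3 - <<'E'
from h import *
st()
q=shot('side')
crop(q,255,150,110,100,6,'s4.png')
E
```

```text
t 6.42 pos [ 0.4424 -0.0505  0.0104] F [-1.4  1.4  8.1] w 0.0221
[[ 0.002 -0.995  0.097]
 [-0.     0.097  0.995]
 [-1.    -0.002 -0.   ]]
```

View pics/s4.png

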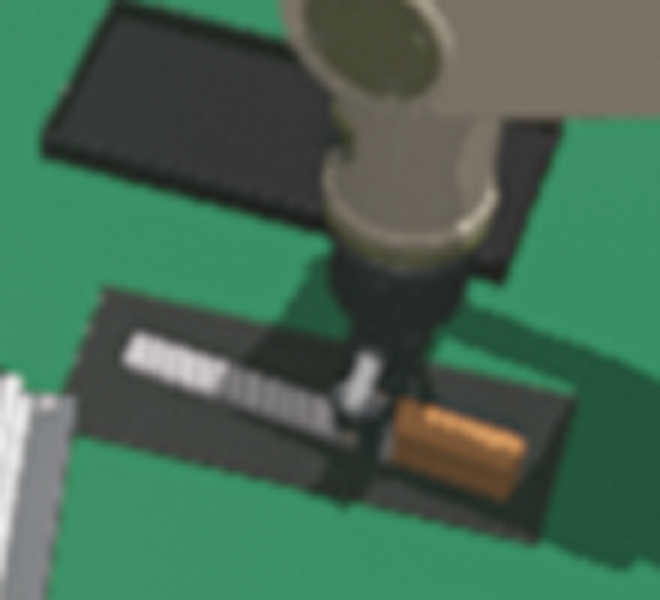

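Request:
servo_tool([
  [[-1, 0, 0, 0, 0, 0], [-3, 0, 0, 0, 0, 0], [-5, 0, 0, 0, 0, 0], [-5, 0, 0, 0, 0, 0], [0, 0, 0, 0, 0, 0], [0, 0, 0, 0, 0, 0]],
])

```text
t: 7.22
ee_pos: [0.441, -0.0502, 0.1489]
eef_rot: [0.524, -0.475, 0.524, 0.475]
contact_force: [-0.6, -0.3, -2.7]
gripper_width: 0.0218
```

```bash
python3 - <<'E'
from h import *
st()
q=shot('side');p=shot('top')
crop(q,245,120,125,110,6,'s5.png')
for P,n in((q,'side'),(p,'top')):
    W=cloud(P)
    for k in ['file','file_mid']:
        for r in nets.tip_of(k,P)[:2]:
            print(n,k,r['confidence'],r['position'],ray(P,r['position'],.144))
    for r in nets.masks_of('file',P)[:1]:
        c=W[r['mask']&(W[...,2]>.1)];I=P['frame'][r['mask']&(W[...,2]>.1)].astype(int);b=c[(I.max(1)-I.min(1)<50)&(I.min(1)>90)];b=b[~np.isnan(b[:,0])]
        print(len(b),b.min(0),b.max(0));A=np.c_[b[:,0],np.ones(len(b))];print(np.linalg.lstsq(A,b[:,1],rcond=None)[0],np.linalg.lstsq(A,b[:,2],rcond=None)[0])
E
```

```text
t 7.22 pos [ 0.441  -0.0502  0.1489] F [-0.6 -0.3 -2.7] w 0.0218
[[-0.    -0.995  0.097]
 [ 0.     0.097  0.995]
 [-1.     0.     0.   ]]
side file 0.97 [325.2, 198.5] [ 0.425506   -0.03821269  0.144     ]
side file 0.65 [237.5, 261.2] [0.60606345 0.26431032 0.144     ]
side file_mid 0.75 [311.4, 191.6] [ 0.47381248 -0.05271473  0.144     ]
side file_mid 0.42 [297.8, 367.2] [0.35840239 0.51408359 0.144     ]
182 [ 0.46583975 -0.07346938  0.13878116] [ 0.58789509 -0.03920373  0.15764259]
[-0.13130631  0.01326135] [-0.00437517  0.14906961]
top file 0.59 [310.9, 234.5] [ 0.4252939  -0.04641404  0.144     ]Traceback (most recent call last):
  File "<stdin>", line 12, in <module>
    return umr_minimum(a, axis, None, out, keepdims, initial, where)
ValueError: zero-size array to reduction operation minimum which has no identity
```

View pics/s5.png

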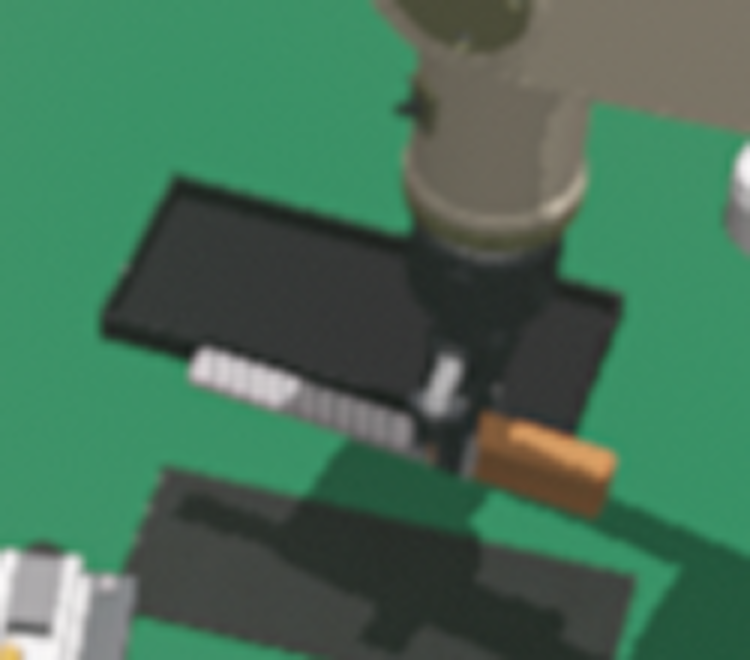

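```bash
python3 - <<'E'
from h import *
plan([.511,.1055,.14],100.2)
E
```

```text
n 4 rv [-0.2748  0.0004 -0.0014] dist [ 0.07    0.1557 -0.0086] tool [ 0.85 -5.47 16.18]
[0.213, -1.367, 4.044, -0.069, 0.0, -0.0]
[0.213, -1.641, 3.941, -0.069, 0.0, -0.0]
[0.213, -1.908, 3.819, -0.069, 0.0, -0.0]
[0.213, -2.165, 3.679, -0.069, 0.0, -0.0]
```

Request:
servo_tool([
  [[-1, -0.7, 2.0, -0.034, 0, 0], [0, -0.7, 2.0, -0.034, 0, 0], [0, -1.6, 3.9, -0.069, 0, 0], [0, -1.9, 3.8, -0.069, 0, 0], [0, -1.1, 1.9, -0.035, 0, 0], [0.5, -1.1, 1.9, -0.034, 0, 0], [0.5, 0, 0, 0, 0, 0], [0, 0, 0, 0, 0, 0], [0, 0, 0, 0, 0, 0]],
])

```text
t: 8.75
ee_pos: [0.51, 0.1055, 0.1493]
eef_rot: [0.454, -0.542, 0.454, 0.542]
contact_force: [0.1, 0.1, -1.8]
gripper_width: 0.0226
```

```bash
python3 - <<'E'
from h import *
st();plan([.511,.1055,.125],100.2)
q=shot('side')
crop(q,205,160,145,120,5,'s6.png')
E
```

```text
t 8.75 pos [0.51   0.1055 0.1493] F [ 0.1  0.1 -1.8] w 0.0226
[[-0.    -0.984 -0.176]
 [-0.    -0.176  0.984]
 [-1.     0.    -0.   ]]
n 1 rv [-0.0009 -0.0002 -0.0002] dist [ 0.001   0.     -0.0243] tool [ 2.43 -0.1  -0.01]
[2.429, -0.102, -0.013, -0.001, -0.0, -0.0]
```

View pics/s6.png

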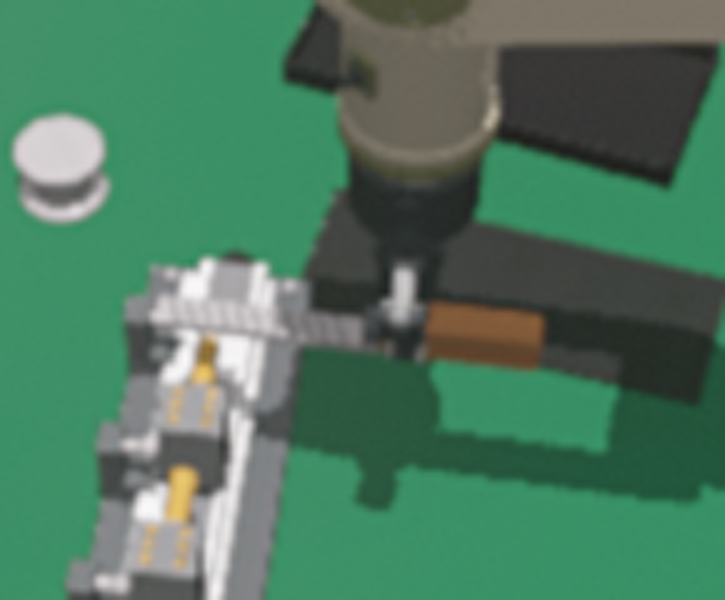

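Request:
servo_tool([
  [[2.0, 0, 0, 0, 0, 0], [1.5, 0, 0, 0, 0, 0], [0.2, 0, 0, 0, 0, 0], [0, 0, 0, 0, 0, 0], [0, 0, 0, 0, 0, 0]],
])

```text
t: 9.43
ee_pos: [0.5107, 0.1062, 0.1131]
eef_rot: [-0.454, 0.543, -0.453, -0.542]
contact_force: [-0.3, -0.9, -1.3]
gripper_width: 0.0218
```

Request:
servo_tool([
  [[0.3, 0, 0, 0, 0, 0], [0, 0, 0, 0, 0, 0], [0, 0, 0, 0, 0, 0]],
])

```text
t: 9.8
ee_pos: [0.5101, 0.1062, 0.1093]
eef_rot: [0.453, -0.543, 0.454, 0.543]
contact_force: [-1.2, 0.0, -2.3]
gripper_width: 0.0223
```

Request:
servo_tool([
  [[0.2, 0, 0, 0, 0, 0], [0, 0, 0, 0, 0, 0], [0, 0, 0, 0, 0, 0]],
])

```text
t: 10.18
ee_pos: [0.5101, 0.1062, 0.1072]
eef_rot: [0.453, -0.542, 0.454, 0.543]
contact_force: [-0.2, 0.5, -1.2]
gripper_width: 0.0223
```

Request:
servo_tool([
  [[0.2, 0, 0, 0, 0, 0], [0, 0, 0, 0, 0, 0], [0, 0, 0, 0, 0, 0]],
])

```text
t: 10.55
ee_pos: [0.5104, 0.1061, 0.1056]
eef_rot: [-0.454, 0.543, -0.453, -0.542]
contact_force: [-0.4, -1.1, 0.4]
gripper_width: 0.022
```

Request:
servo_tool([
  [[0.15, 0, 0, 0, 0, 0], [0, 0, 0, 0, 0, 0], [0, 0, 0, 0, 0, 0]],
])

```text
t: 10.92
ee_pos: [0.5106, 0.1061, 0.1043]
eef_rot: [-0.454, 0.543, -0.453, -0.542]
contact_force: [-0.6, -2.1, 4.0]
gripper_width: 0.0222
```

Request:
servo_tool([
  [[0.1, 0, 0, 0, 0, 0], [0, -0.5, 0, 0, 0, 0], [0, -1, 0, 0, 0, 0], [0, -1, 0, 0, 0, 0], [0, -1, 0, 0, 0, 0], [0, -1, 0, 0, 0, 0]],
])

```text
t: 11.68
ee_pos: [0.5548, 0.1143, 0.1031]
eef_rot: [-0.454, 0.543, -0.453, -0.543]
contact_force: [-1.3, -0.9, 6.5]
gripper_width: 0.0221
```

Request:
servo_tool([
  [[0, -1, 0, 0, 0, 0], [0, -1, 0, 0, 0, 0], [0, -1, 0, 0, 0, 0], [0, -0.8, 0, 0, 0, 0]],
])

```text
t: 12.18
ee_pos: [0.5919, 0.1216, 0.103]
eef_rot: [0.453, -0.542, 0.453, 0.543]
contact_force: [-2.8, 0.7, 6.2]
gripper_width: 0.0223
```

Request:
servo_tool([
  [[-0.3, -0.2, 0, 0, 0, 0], [-1, 0, 0, 0, 0, 0], [-1.3, 0, 0, 0, 0, 0], [0, 0, 0, 0, 0, 0], [0, 0, 0, 0, 0, 0]],
])

```text
t: 12.8
ee_pos: [0.5937, 0.1212, 0.1288]
eef_rot: [-0.454, 0.543, -0.454, -0.542]
contact_force: [0.2, 0.1, -1.3]
gripper_width: 0.022
```

```bash
python3 - <<'E'
from h import *
st()
q=shot('side')
crop(q,205,160,145,120,5,'s7.png')
p=shot('top');crop(p,200,140,140,110,5,'t7.png')
E
```

```text
t 12.8 pos [0.5937 0.1212 0.1288] F [ 0.2  0.1 -1.3] w 0.022
[[ 0.    -0.984 -0.177]
 [ 0.    -0.177  0.984]
 [-1.    -0.     0.   ]]
```

View pics/s7.png

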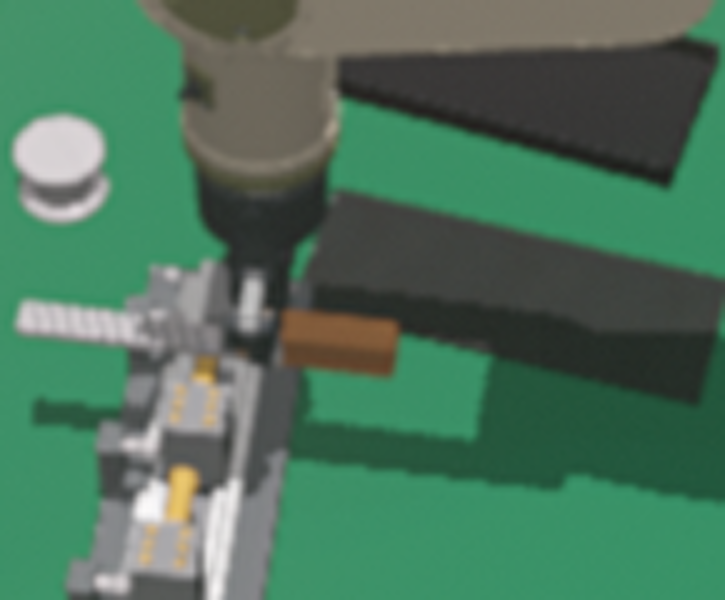

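View pics/t7.png

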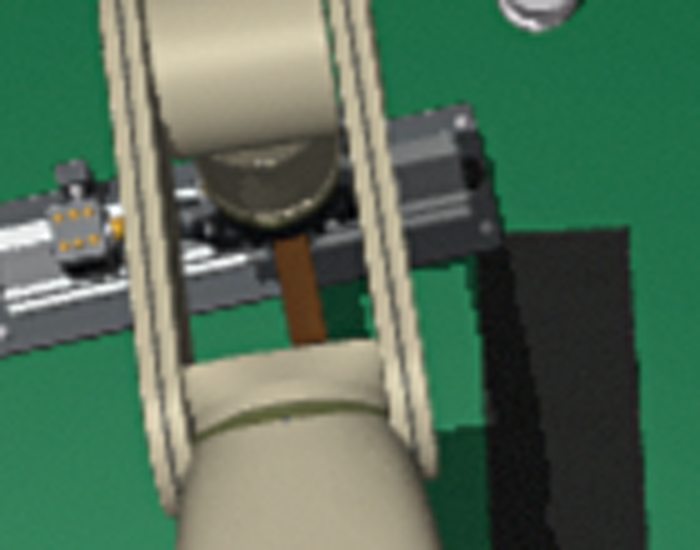

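Request:
servo_tool([
  [[0, 2.8, 0, 0, 0, 0], [0, 2.9, 0, 0, 0, 0], [0, 2.8, 0, 0, 0, 0], [0, 0, 0, 0, 0, 0], [1.5, 0, 0, 0, 0, 0], [0.8, 0, 0, 0, 0, 0], [0.3, 0, 0, 0, 0, 0], [0, 0, 0, 0, 0, 0], [0, -0.5, 0, 0, 0, 0], [0, -1, 0, 0, 0, 0], [0, -1, 0, 0, 0, 0], [0, -1, 0, 0, 0, 0], [0, -1, 0, 0, 0, 0], [0, -1, 0, 0, 0, 0], [0, -1, 0, 0, 0, 0], [0, -1, 0, 0, 0, 0], [0, -0.8, 0, 0, 0, 0]],
])

```text
t: 15.02
ee_pos: [0.5933, 0.121, 0.1038]
eef_rot: [-0.454, 0.543, -0.453, -0.542]
contact_force: [-1.7, -1.9, 4.9]
gripper_width: 0.022
```

Request:
servo_tool([
  [[-0.3, -0.2, 0, 0, 0, 0], [-1, 0, 0, 0, 0, 0], [-1.3, 0, 0, 0, 0, 0], [0, 0, 0, 0, 0, 0], [0, 2.8, 0, 0, 0, 0], [0, 2.9, 0, 0, 0, 0], [0, 2.8, 0, 0, 0, 0], [0, 0, 0, 0, 0, 0], [1.5, 0, 0, 0, 0, 0], [0.8, 0, 0, 0, 0, 0], [0.3, 0, 0, 0, 0, 0], [0, 0, 0, 0, 0, 0]],
])

```text
t: 16.52
ee_pos: [0.5115, 0.106, 0.1034]
eef_rot: [-0.454, 0.543, -0.453, -0.542]
contact_force: [-0.1, -1.2, 5.2]
gripper_width: 0.022
```

Request:
servo_tool([
  [[0, -0.5, 0, 0, 0, 0], [0, -1, 0, 0, 0, 0], [0, -1, 0, 0, 0, 0], [0, -1, 0, 0, 0, 0], [0, -1, 0, 0, 0, 0], [0, -1, 0, 0, 0, 0], [0, -1, 0, 0, 0, 0], [0, -1, 0, 0, 0, 0], [0, -0.8, 0, 0, 0, 0]],
])

```text
t: 17.65
ee_pos: [0.5932, 0.121, 0.1037]
eef_rot: [-0.454, 0.543, -0.453, -0.542]
contact_force: [-2.2, -0.8, 6.2]
gripper_width: 0.0217
```

Request:
servo_tool([
  [[-0.3, -0.2, 0, 0, 0, 0], [-1, 0, 0, 0, 0, 0], [-1.3, 0, 0, 0, 0, 0], [0, 0, 0, 0, 0, 0], [0, 2.8, 0, 0, 0, 0], [0, 2.9, 0, 0, 0, 0], [0, 2.8, 0, 0, 0, 0], [0, 0, 0, 0, 0, 0]],
])

```text
t: 18.65
ee_pos: [0.5084, 0.106, 0.1283]
eef_rot: [0.453, -0.542, 0.454, 0.543]
contact_force: [0.2, 1.1, -2.0]
gripper_width: 0.0222
```

```bash
python3 - <<'E'
from h import *
st()
q=shot('side')
crop(q,205,160,145,120,5,'s8.png')
E
```

```text
t 18.65 pos [0.5084 0.106  0.1283] F [ 0.2  1.1 -2. ] w 0.0222
[[-0.001 -0.984 -0.177]
 [-0.    -0.177  0.984]
 [-1.     0.001  0.   ]]
```

View pics/s8.png

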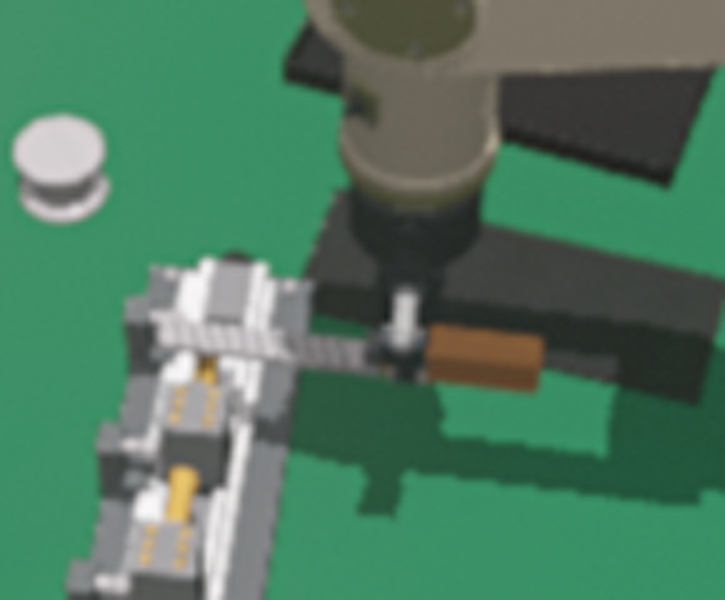

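Request:
servo_tool([
  [[1.5, 0, 0, 0, 0, 0], [0.8, 0, 0, 0, 0, 0], [0.3, 0, 0, 0, 0, 0], [0, 0, 0, 0, 0, 0], [0, -0.5, 0, 0, 0, 0], [0, -1, 0, 0, 0, 0], [0, -1, 0, 0, 0, 0], [0, -1, 0, 0, 0, 0], [0, -1, 0, 0, 0, 0], [0, -1, 0, 0, 0, 0], [0, -1, 0, 0, 0, 0], [0, -1, 0, 0, 0, 0], [0, -0.8, 0, 0, 0, 0]],
])

```text
t: 20.32
ee_pos: [0.5932, 0.121, 0.1037]
eef_rot: [-0.454, 0.543, -0.453, -0.542]
contact_force: [-1.4, -0.8, 5.6]
gripper_width: 0.0222
```

Request:
servo_tool([
  [[-0.3, -0.2, 0, 0, 0, 0], [-1, 0, 0, 0, 0, 0], [-1.3, 0, 0, 0, 0, 0], [0, 0, 0, 0, 0, 0], [0, 2.8, 0, 0, 0, 0], [0, 2.9, 0, 0, 0, 0], [0, 2.8, 0, 0, 0, 0], [0, 0, 0, 0, 0, 0], [1.5, 0, 0, 0, 0, 0], [0.8, 0, 0, 0, 0, 0], [0.3, 0, 0, 0, 0, 0], [0, 0, 0, 0, 0, 0]],
])

```text
t: 21.82
ee_pos: [0.5115, 0.1059, 0.1034]
eef_rot: [-0.454, 0.543, -0.453, -0.542]
contact_force: [-0.8, -2.7, 5.0]
gripper_width: 0.0222
```

Request:
servo_tool([
  [[0, -0.5, 0, 0, 0, 0], [0, -1, 0, 0, 0, 0], [0, -1, 0, 0, 0, 0], [0, -1, 0, 0, 0, 0], [0, -1, 0, 0, 0, 0], [0, -1, 0, 0, 0, 0], [0, -1, 0, 0, 0, 0], [0, -1, 0, 0, 0, 0], [0, -0.8, 0, 0, 0, 0]],
])

```text
t: 22.95
ee_pos: [0.5933, 0.1211, 0.1037]
eef_rot: [-0.454, 0.543, -0.453, -0.542]
contact_force: [-2.6, -0.5, 5.2]
gripper_width: 0.0219
```

Request:
servo_tool([
  [[-0.3, -0.2, 0, 0, 0, 0], [-1, 0, 0, 0, 0, 0], [-2.3, 0, 0, 0, 0, 0], [0, 0, 0, 0, 0, 0], [0, 2.8, 0, 0, 0, 0], [0, 2.9, 0, 0, 0, 0], [0, 2.8, 0, 0, 0, 0], [0, 0, 0, 0, 0, 0], [0, 0, 0, 0, 0, 0]],
])

```text
t: 24.08
ee_pos: [0.5104, 0.1062, 0.1386]
eef_rot: [-0.454, 0.543, -0.453, -0.542]
contact_force: [-0.7, -0.3, -1.3]
gripper_width: 0.0221
```

```bash
python3 - <<'E'
from h import *
st()
u=np.array([.984,.177]);w=np.array([.6133,.2251])-.123*u
plan([w[0],w[1],.14],100.2)
E
```

```text
t 24.07 pos [0.5104 0.1062 0.1386] F [-0.7 -0.3 -1.3] w 0.0221
[[ 0.    -0.984 -0.177]
 [ 0.    -0.177  0.984]
 [-1.    -0.     0.   ]]
n 2 rv [0.0002 0.     0.0004] dist [-0.0182  0.0971  0.0014] tool [-0.14  0.07  9.88]
[-0.072, 0.034, 4.939, 0.0, 0.0, 0.0]
[-0.072, 0.034, 4.939, 0.0, 0.0, 0.0]
```

Request:
servo_tool([
  [[-1, 0, 0, 0, 0, 0], [0, 0, 2.5, 0, 0, 0], [0, 0, 2.5, 0, 0, 0], [0, 0, 2.5, 0, 0, 0], [0, 0.1, 2.4, 0, 0, 0], [0, 0, 0, 0, 0, 0], [0, 0, 0, 0, 0, 0]],
])

```text
t: 24.95
ee_pos: [0.4922, 0.2032, 0.1491]
eef_rot: [-0.453, 0.543, -0.453, -0.542]
contact_force: [-0.5, -0.8, -0.3]
gripper_width: 0.0222
```

```bash
python3 - <<'E'
from h import *
st()
q=shot('side')
crop(q,195,180,145,120,5,'s9.png')
E
```

```text
t 24.95 pos [0.4922 0.2032 0.1491] F [-0.5 -0.8 -0.3] w 0.0222
[[ 0.    -0.984 -0.178]
 [-0.    -0.178  0.984]
 [-1.    -0.    -0.   ]]
```

View pics/s9.png

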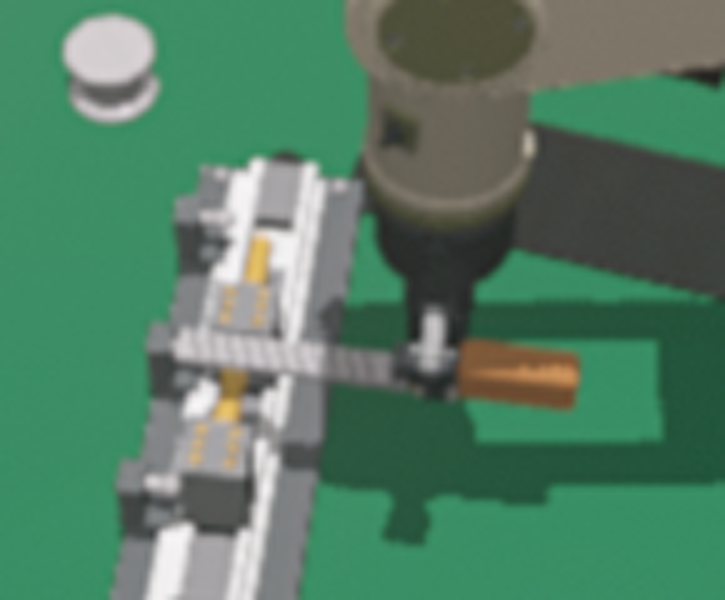

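Request:
servo_tool([
  [[2.0, 0, 0, 0, 0, 0], [1.5, 0, 0, 0, 0, 0], [0.6, 0, 0, 0, 0, 0], [0.2, 0, 0, 0, 0, 0], [0.2, 0, 0, 0, 0, 0], [0, 0, 0, 0, 0, 0]],
])

```text
t: 25.75
ee_pos: [0.4925, 0.2034, 0.1048]
eef_rot: [-0.454, 0.543, -0.453, -0.542]
contact_force: [-0.4, -1.5, 2.8]
gripper_width: 0.0219
```

Request:
servo_tool([
  [[0.15, 0, 0, 0, 0, 0], [0, 0, 0, 0, 0, 0], [0, -0.5, 0, 0, 0, 0], [0, -1, 0, 0, 0, 0], [0, -1, 0, 0, 0, 0], [0, -1, 0, 0, 0, 0]],
])

```text
t: 26.5
ee_pos: [0.5271, 0.2097, 0.1033]
eef_rot: [-0.454, 0.543, -0.453, -0.542]
contact_force: [-0.6, -3.2, 6.9]
gripper_width: 0.022
```

Request:
servo_tool([
  [[0, -1, 0, 0, 0, 0], [0, -1, 0, 0, 0, 0], [0, -1, 0, 0, 0, 0], [0, -1, 0, 0, 0, 0], [0, -0.8, 0, 0, 0, 0]],
])

```text
t: 27.12
ee_pos: [0.574, 0.2186, 0.1032]
eef_rot: [-0.454, 0.543, -0.453, -0.542]
contact_force: [-1.5, -0.2, 5.9]
gripper_width: 0.0221
```

Request:
servo_tool([
  [[-0.3, -0.2, 0, 0, 0, 0], [-1, 0, 0, 0, 0, 0], [-1.3, 0, 0, 0, 0, 0], [0, 0, 0, 0, 0, 0], [0, 0, 0, 0, 0, 0]],
])

```text
t: 27.75
ee_pos: [0.5751, 0.2185, 0.1283]
eef_rot: [0.454, -0.543, 0.453, 0.543]
contact_force: [0.1, 0.5, -2.0]
gripper_width: 0.022
```

```bash
python3 - <<'E'
from h import *
st()
q=shot('side')
crop(q,195,180,145,120,5,'s10.png')
E
```

```text
t 27.75 pos [0.5751 0.2185 0.1283] F [ 0.1  0.5 -2. ] w 0.022
[[ 0.    -0.984 -0.177]
 [ 0.    -0.177  0.984]
 [-1.    -0.     0.   ]]
```

View pics/s10.png

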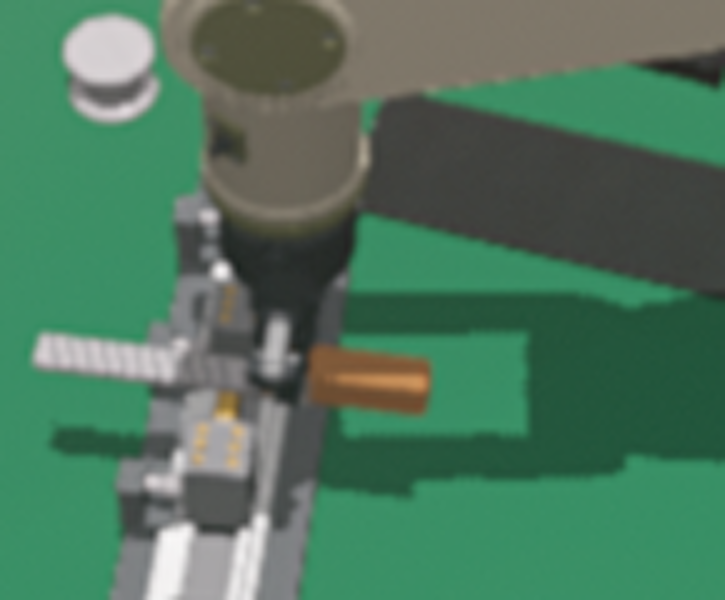

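Fine: blade level across the left spindle, fingers clear of the housing. Four more strokes.

Request:
servo_tool([
  [[0, 2.8, 0, 0, 0, 0], [0, 2.9, 0, 0, 0, 0], [0, 2.8, 0, 0, 0, 0], [0, 0, 0, 0, 0, 0], [1.5, 0, 0, 0, 0, 0], [0.8, 0, 0, 0, 0, 0], [0.3, 0, 0, 0, 0, 0], [0, 0, 0, 0, 0, 0], [0, -0.5, 0, 0, 0, 0], [0, -1, 0, 0, 0, 0], [0, -1, 0, 0, 0, 0], [0, -1, 0, 0, 0, 0], [0, -1, 0, 0, 0, 0], [0, -1, 0, 0, 0, 0], [0, -1, 0, 0, 0, 0], [0, -1, 0, 0, 0, 0], [0, -0.8, 0, 0, 0, 0]],
])

```text
t: 29.92
ee_pos: [0.5745, 0.2189, 0.1032]
eef_rot: [-0.454, 0.543, -0.453, -0.542]
contact_force: [-2.6, 1.1, 5.5]
gripper_width: 0.022
```

Request:
servo_tool([
  [[-0.3, -0.2, 0, 0, 0, 0], [-1, 0, 0, 0, 0, 0], [-1.3, 0, 0, 0, 0, 0], [0, 0, 0, 0, 0, 0], [0, 2.8, 0, 0, 0, 0], [0, 2.9, 0, 0, 0, 0], [0, 2.8, 0, 0, 0, 0], [0, 0, 0, 0, 0, 0], [1.5, 0, 0, 0, 0, 0], [0.8, 0, 0, 0, 0, 0], [0.3, 0, 0, 0, 0, 0], [0, 0, 0, 0, 0, 0]],
])

```text
t: 31.42
ee_pos: [0.4929, 0.2033, 0.1028]
eef_rot: [-0.454, 0.543, -0.453, -0.542]
contact_force: [-0.2, -1.9, 6.4]
gripper_width: 0.0221
```

Request:
servo_tool([
  [[0, -0.5, 0, 0, 0, 0], [0, -1, 0, 0, 0, 0], [0, -1, 0, 0, 0, 0], [0, -1, 0, 0, 0, 0], [0, -1, 0, 0, 0, 0], [0, -1, 0, 0, 0, 0], [0, -1, 0, 0, 0, 0], [0, -1, 0, 0, 0, 0], [0, -0.8, 0, 0, 0, 0]],
])

```text
t: 32.55
ee_pos: [0.5748, 0.2183, 0.1032]
eef_rot: [-0.454, 0.543, -0.453, -0.542]
contact_force: [-1.4, -2.1, 6.9]
gripper_width: 0.0222
```

Request:
servo_tool([
  [[-0.3, -0.2, 0, 0, 0, 0], [-1, 0, 0, 0, 0, 0], [-1.3, 0, 0, 0, 0, 0], [0, 0, 0, 0, 0, 0], [0, 2.8, 0, 0, 0, 0], [0, 2.9, 0, 0, 0, 0], [0, 2.8, 0, 0, 0, 0], [0, 0, 0, 0, 0, 0], [1.5, 0, 0, 0, 0, 0], [0.8, 0, 0, 0, 0, 0], [0.3, 0, 0, 0, 0, 0], [0, 0, 0, 0, 0, 0]],
])

```text
t: 34.05
ee_pos: [0.4929, 0.2032, 0.1028]
eef_rot: [-0.454, 0.543, -0.453, -0.542]
contact_force: [0.2, -2.3, 5.6]
gripper_width: 0.0221
```

Request:
servo_tool([
  [[0, -0.5, 0, 0, 0, 0], [0, -1, 0, 0, 0, 0], [0, -1, 0, 0, 0, 0], [0, -1, 0, 0, 0, 0], [0, -1, 0, 0, 0, 0], [0, -1, 0, 0, 0, 0], [0, -1, 0, 0, 0, 0], [0, -1, 0, 0, 0, 0], [0, -0.8, 0, 0, 0, 0]],
])

```text
t: 35.17
ee_pos: [0.5747, 0.2183, 0.1032]
eef_rot: [-0.454, 0.543, -0.453, -0.542]
contact_force: [-2.7, -1.8, 6.1]
gripper_width: 0.0219
```

Request:
servo_tool([
  [[-0.3, -0.2, 0, 0, 0, 0], [-1, 0, 0, 0, 0, 0], [-1.3, 0, 0, 0, 0, 0], [0, 0, 0, 0, 0, 0], [0, 2.8, 0, 0, 0, 0], [0, 2.9, 0, 0, 0, 0], [0, 2.8, 0, 0, 0, 0], [0, 0, 0, 0, 0, 0], [1.5, 0, 0, 0, 0, 0], [0.8, 0, 0, 0, 0, 0], [0.3, 0, 0, 0, 0, 0], [0, 0, 0, 0, 0, 0]],
])

```text
t: 36.67
ee_pos: [0.4929, 0.2033, 0.1029]
eef_rot: [-0.454, 0.543, -0.453, -0.542]
contact_force: [-0.3, -2.5, 4.9]
gripper_width: 0.0218
```

Request:
servo_tool([
  [[0, -0.5, 0, 0, 0, 0], [0, -1, 0, 0, 0, 0], [0, -1, 0, 0, 0, 0], [0, -1, 0, 0, 0, 0], [0, -1, 0, 0, 0, 0], [0, -1, 0, 0, 0, 0], [0, -1, 0, 0, 0, 0], [0, -1, 0, 0, 0, 0], [0, -0.8, 0, 0, 0, 0]],
])

```text
t: 37.8
ee_pos: [0.5748, 0.2183, 0.1032]
eef_rot: [-0.454, 0.543, -0.453, -0.542]
contact_force: [-1.1, -1.9, 6.2]
gripper_width: 0.0223
```

Request:
servo_tool([
  [[-0.3, -0.2, 0, 0, 0, 0], [-1, 0, 0, 0, 0, 0], [-2.3, 0, 0, 0, 0, 0], [-1, 0, 0, 0, 0, 0], [0, 2.8, 0, 0, 0, 0], [0, 2.9, 0, 0, 0, 0], [0, 2.8, 0, 0, 0, 0], [0, 0, 0, 0, 0, 0], [0, 0, 0, 0, 0, 0]],
])

```text
t: 38.92
ee_pos: [0.4921, 0.2035, 0.1485]
eef_rot: [-0.454, 0.543, -0.453, -0.542]
contact_force: [0.5, 0.3, -1.9]
gripper_width: 0.0223
```

```bash
python3 - <<'E'
from h import *
st()
q=shot('side')
crop(q,195,180,145,120,5,'s11.png')
print('pad');plan([.4424,-.0505,.15],84.4)
E
```

```text
t 38.92 pos [0.4921 0.2035 0.1485] F [ 0.5  0.3 -1.9] w 0.0223
[[ 0.001 -0.984 -0.177]
 [ 0.    -0.177  0.984]
 [-1.    -0.001  0.   ]]
pad
n 5 rv [2.759e-01 2.000e-04 8.000e-04] dist [-0.0499 -0.254   0.0015] tool [ -0.16   9.42 -24.12]
[-0.031, 1.883, -4.823, 0.055, 0.0, 0.0]
[-0.031, 1.615, -4.92, 0.055, 0.0, 0.0]
[-0.03, 1.341, -5.002, 0.055, 0.0, 0.0]
[-0.03, 1.063, -5.068, 0.055, 0.0, 0.0]
[-0.03, 0.782, -5.119, 0.055, 0.0, 0.0]
```

View pics/s11.png

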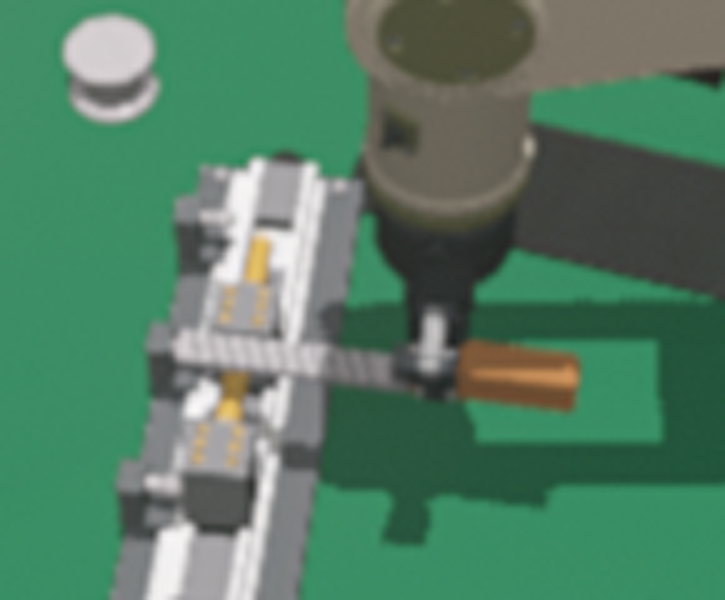

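Request:
servo_tool([
  [[0, 0.9, -2.4, 0.027, 0, 0], [0, 0.9, -2.4, 0.027, 0, 0], [0, 1.6, -4.9, 0.055, 0, 0], [0, 1.4, -5.0, 0.055, 0, 0], [0, 1.1, -5.1, 0.055, 0, 0], [0, 0.4, -2.6, 0.028, 0, 0], [0, 0.4, -2.5, 0.027, 0, 0], [0, 0, 0, 0, 0, 0], [4, 0, 0, 0, 0, 0], [4, 0, 0, 0, 0, 0], [0, 0, 0, 0, 0, 0], [0, 0, 0, 0, 0, 0]],
])

```text
t: 40.48
ee_pos: [0.4415, -0.0498, 0.0697]
eef_rot: [0.523, -0.476, 0.523, 0.475]
contact_force: [0.4, -0.2, -0.9]
gripper_width: 0.0218
```

```bash
python3 - <<'E'
from h import *
st()
q=shot('side')
crop(q,245,130,125,110,6,'s12.png')
plan([.4424,-.0505,.0175],84.4)
E
```

```text
t 40.48 pos [ 0.4415 -0.0498  0.0697] F [ 0.4 -0.2 -0.9] w 0.0218
[[ 0.001 -0.995  0.095]
 [-0.     0.095  0.995]
 [-1.    -0.001 -0.   ]]
n 1 rv [ 0.0025 -0.0003  0.0027] dist [ 0.0004 -0.0005 -0.0528] tool [ 5.28 -0.03 -0.04]
[5.282, -0.028, -0.044, 0.002, -0.0, 0.003]
```

View pics/s12.png

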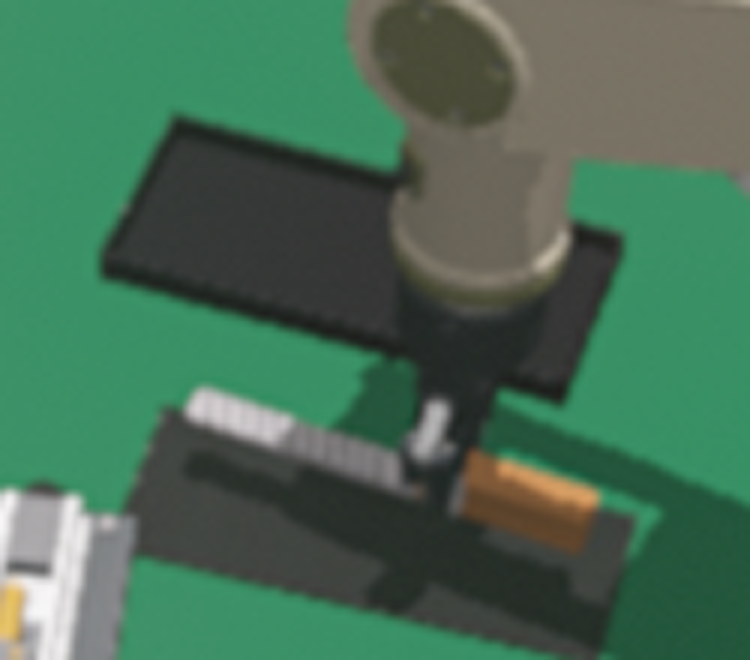

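Request:
servo_tool([
  [[4, 0, 0, 0, 0, 0], [1.2, 0, 0, 0, 0, 0], [0.5, 0, 0, 0, 0, 0], [0.15, 0, 0, 0, 0, 0], [0, 0, 0, 0, 0, 0], [0, 0, 0, 0, 0, 0]],
])

```text
t: 41.28
ee_pos: [0.441, -0.0501, 0.0106]
eef_rot: [0.524, -0.476, 0.523, 0.475]
contact_force: [-0.3, 0.4, -2.4]
gripper_width: 0.022
```

Request:
servo_tool([
  [[0.12, 0, 0, 0, 0, 0], [0, 0, 0, 0, 0, 0], [0, 0, 0, 0, 0, 0]],
])

```text
t: 41.65
ee_pos: [0.441, -0.0501, 0.0104]
eef_rot: [0.523, -0.476, 0.523, 0.475]
contact_force: [-9.3, 2.3, 16.6]
gripper_width: 0.0223
```

Request:
servo_tool([
  [[0, 0, 0, 0, 0, 0], [0, 0, 0, 0, 0, 0], [0, 0, 0, 0, 0, 0], [0, 0, 0, 0, 0, 0], [-0.5, 0, 0, 0, 0, 0], [-1, 0, 0, 0, 0, 0], [-4, 0, 0, 0, 0, 0], [-5, 0, 0, 0, 0, 0], [-5, 0, 0, 0, 0, 0], [0, 0, 0, 0, 0, 0]],
], fingers=6)

```text
t: 42.9
ee_pos: [0.4437, -0.0507, 0.1695]
eef_rot: [0.525, -0.478, 0.521, 0.473]
contact_force: [0.1, -0.1, -1.6]
gripper_width: 0.06
```

```bash
python3 - <<'E'
from h import *
st()
q=shot('side')
crop(q,245,130,125,110,6,'s13.png')
E
```

```text
t 42.9 pos [ 0.4437 -0.0507  0.1695] F [ 0.1 -0.1 -1.6] w 0.06
[[ 0.01  -0.995  0.096]
 [-0.002  0.096  0.995]
 [-1.    -0.01  -0.001]]
```

View pics/s13.png

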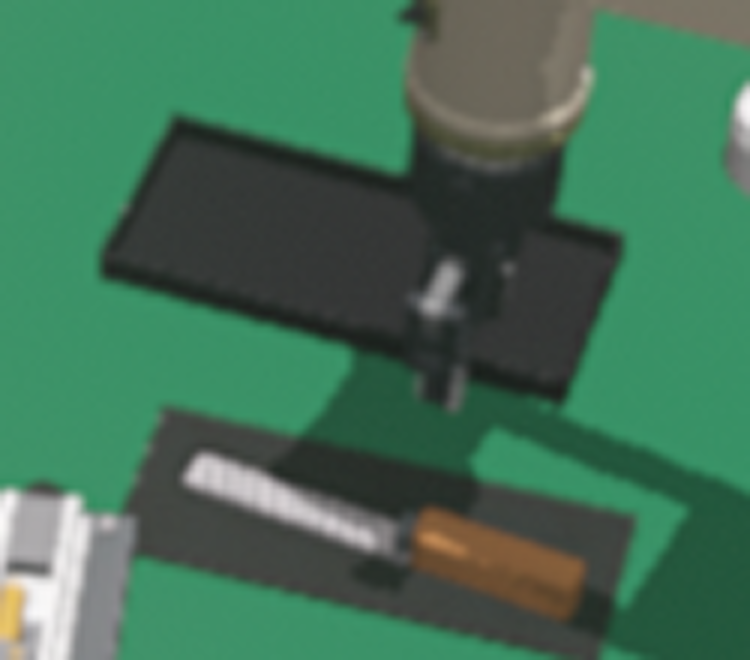

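```bash
python3 - <<'E'
from h import *
p=shot('top');q=shot('side')
crop(q,205,190,80,130,5,'s14.png');crop(p,190,150,120,70,6,'t14.png')
S={}
for nm,P in [('top',p),('side',q)]:
    A=cloud(P).reshape(-1,3);A=A[~np.isnan(A[:,0])]
    for j,(lo,hi,z0,z1,x0,x1) in enumerate([(.2,.3,.1055,.116,.55,.68),(.1,.2,.1055,.116,.55,.68)]):
        k=(A[:,1]>lo)&(A[:,1]<hi)&(A[:,2]>z0)&(A[:,2]<z1)&(A[:,0]>x0)&(A[:,0]<x1);d=A[k]
        r=cv2.minAreaRect((d[:,:2]*1000).astype(np.float32))
        print(nm,len(d),'mean',np.round(d.mean(0),4),np.round(r[0],1),np.round(r[1],1),round(r[2],1));S[nm,j]=d.mean(0)
for j in (0,1):print((S['top',j]+S['side',j])/2)
st();plan([.6245,.169,.17],10.2)
E
```

```text
top 119 mean [0.6044 0.263  0.1105] [606.  254.9] [40.8 55.7] 8.6
top 108 mean [0.6245 0.1658 0.11  ] [623.8 165.4] [40.4 37.2] 15.6
side 130 mean [0.6053 0.2688 0.1096] [605.7 267.6] [38.4 40.1] 13.2
side 119 mean [0.6234 0.17   0.1095] [624.2 168.7] [40.5 40.7] 11.8
[0.60482377 0.26589759 0.11005174]
[0.6239534  0.16790053 0.10974455]
t 43.05 pos [ 0.44   -0.0499  0.1632] F [-0.4  0.3 -0.5] w 0.06
[[-0.    -0.995  0.096]
 [ 0.     0.096  0.995]
 [-1.     0.     0.   ]]
n 8 rv [ 1.297e+00 -2.000e-04 -4.000e-04] dist [0.1845 0.2189 0.0068] tool [ -0.68 -16.27  23.55]
[-0.085, -2.034, 2.944, 0.162, -0.0, -0.0]
[-0.085, -1.532, 3.234, 0.162, -0.0, -0.0]
[-0.085, -0.99, 3.439, 0.162, -0.0, -0.0]
[-0.085, -0.422, 3.553, 0.162, -0.0, -0.0]
[-0.085, 0.157, 3.575, 0.162, -0.0, -0.0]
[-0.085, 0.732, 3.503, 0.162, -0.0, -0.0]
[-0.085, 1.288, 3.339, 0.162, -0.0, -0.0]
[-0.085, 1.81, 3.087, 0.162, -0.0, -0.0]
```

View pics/s14.png

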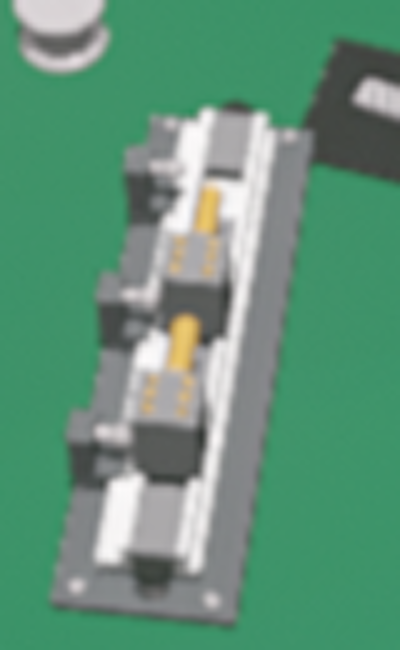

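View pics/t14.png

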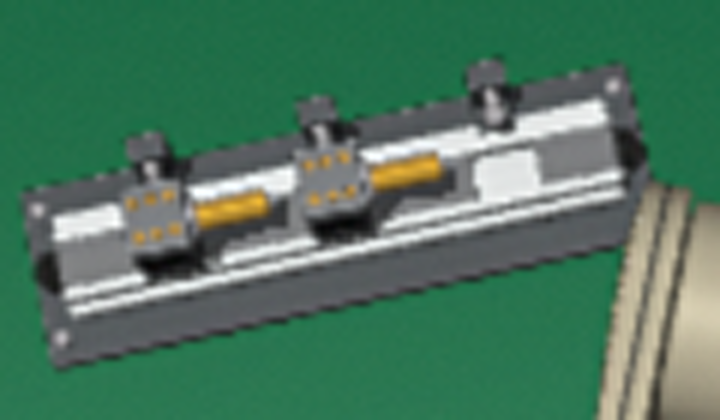

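Request:
servo_tool([
  [[0, -2.0, 2.9, 0.162, 0, 0], [0, -1.5, 3.2, 0.162, 0, 0], [0, -1.0, 3.4, 0.162, 0, 0], [0, -0.4, 3.5, 0.162, 0, 0], [0, 0.2, 3.6, 0.162, 0, 0], [0, 0.7, 3.5, 0.162, 0, 0], [0, 1.3, 3.3, 0.162, 0, 0], [0, 1.8, 3.1, 0.162, 0, 0], [0, 0, 0, 0, 0, 0], [0, 0, 0, 0, 0, 0]],
], fingers=7)

```text
t: 44.3
ee_pos: [0.622, 0.1672, 0.1616]
eef_rot: [0.703, -0.064, 0.705, 0.064]
contact_force: [0.2, -0.1, -0.1]
gripper_width: 0.07
```

```bash
python3 - <<'E'
from h import *
st();plan([.624,.168,.08],10.2,n=1)
E
```

```text
t 44.3 pos [0.622  0.1672 0.1616] F [ 0.2 -0.1 -0.1] w 0.07
[[-0.003 -0.18   0.984]
 [-0.001  0.984  0.18 ]
 [-1.    -0.    -0.004]]
n 1 rv [ 0.0031 -0.0035  0.0004] dist [ 0.002   0.0008 -0.0816] tool [8.16 0.04 0.24]
[8.157, 0.043, 0.24, 0.003, -0.004, 0.0]
```

Request:
servo_tool([
  [[2, 0, 0.2, 0, 0, 0], [2, 0, 0, 0, 0, 0], [2, 0, 0, 0, 0, 0], [1.1, 0, 0, 0, 0, 0], [1, 0, 0, 0, 0, 0], [0, 0, 0, 0, 0, 0], [0, 0, 0, 0, 0, 0]],
])

```text
t: 45.18
ee_pos: [0.6258, 0.1682, 0.0834]
eef_rot: [0.705, -0.063, 0.704, 0.063]
contact_force: [0.1, -0.3, -0.4]
gripper_width: 0.0701
```

```bash
python3 - <<'E'
from h import *
st()
q=shot('side')
crop(q,195,180,125,120,6,'s15.png')
E
```

```text
t 45.17 pos [0.6258 0.1682 0.0834] F [ 0.1 -0.3 -0.4] w 0.0701
[[ 0.001 -0.178  0.984]
 [ 0.     0.984  0.178]
 [-1.    -0.     0.001]]
```

View pics/s15.png

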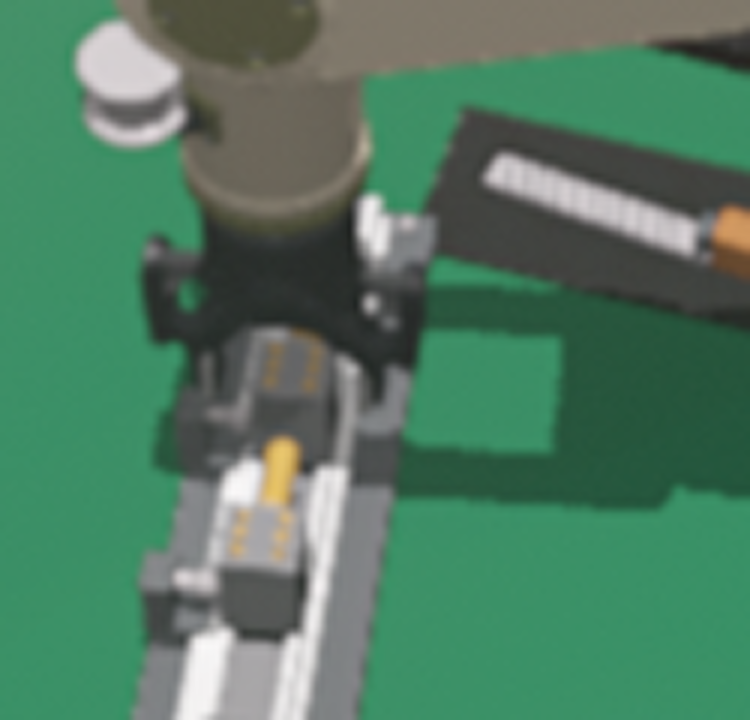

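Request:
servo_tool([
  [[0.2, 0, -0.1, 0, 0, 0], [0, 0, 0, 0, 0, 0], [0, 0, 0, 0, 0, 0], [0, 0, 0, 0, 0, 0], [0, 0, 0, 0, 0, 0], [0, 0, 0, 0, 0, 0]],
], fingers=3, newtons=20)

```text
t: 45.98
ee_pos: [0.6243, 0.1679, 0.0808]
eef_rot: [0.704, -0.063, 0.704, 0.063]
contact_force: [-0.8, 0.5, 2.8]
gripper_width: 0.0398
```

Width 39.8 mm matches the housing and there is little side force. Grip harder, lift slowly.

Request:
servo_tool([
  [[0, 0, 0, 0, 0, 0], [0, 0, 0, 0, 0, 0], [0, 0, 0, 0, 0, 0], [0, 0, 0, 0, 0, 0]],
], newtons=90)

```text
t: 46.48
ee_pos: [0.6244, 0.1679, 0.0811]
eef_rot: [0.704, -0.063, 0.704, 0.063]
contact_force: [-1.9, 0.5, 4.9]
gripper_width: 0.0386
```

Request:
servo_tool([
  [[-0.3, 0, 0, 0, 0, 0], [-0.4, 0, 0, 0, 0, 0], [-0.4, 0, 0, 0, 0, 0], [-0.4, 0, 0, 0, 0, 0], [-0.5, 0, 0, 0, 0, 0], [-1, 0, 0, 0, 0, 0], [-3, 0, 0, 0, 0, 0], [-4, 0, 0, 0, 0, 0], [0, 0, 0, 0, 0, 0], [0, 0, 0, 0, 0, 0]],
])

```text
t: 47.72
ee_pos: [0.624, 0.1678, 0.1806]
eef_rot: [0.704, -0.063, 0.704, 0.063]
contact_force: [0.1, 0.7, -2.8]
gripper_width: 0.0385
```

```bash
python3 - <<'E'
from h import *
st()
q=shot('side')
crop(q,195,160,125,120,6,'s16.png')
E
```

```text
t 47.73 pos [0.624  0.1678 0.1806] F [ 0.1  0.7 -2.8] w 0.0385
[[-0.    -0.178  0.984]
 [-0.     0.984  0.178]
 [-1.    -0.    -0.   ]]
```

View pics/s16.png

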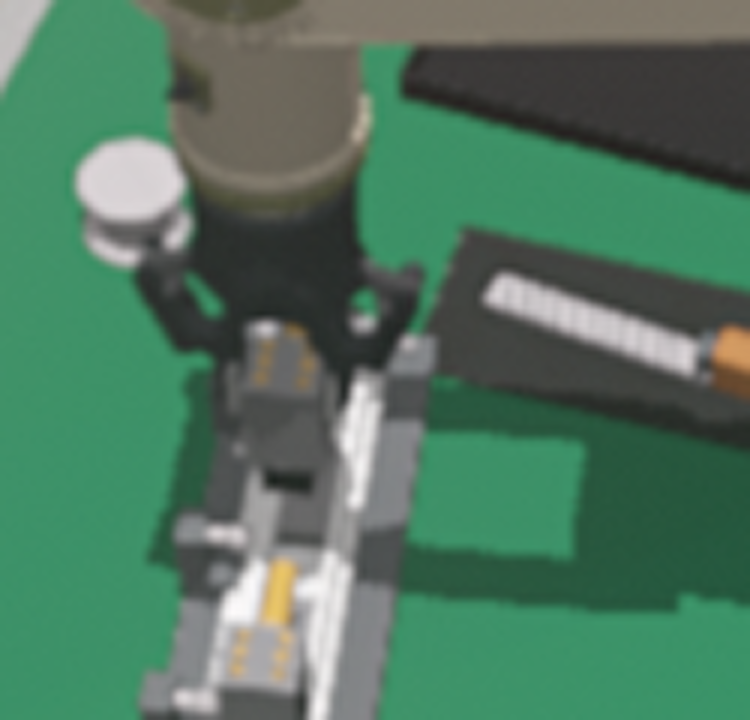

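```bash
python3 - <<'E'
from h import *
plan([.6043,-.2331,.15],-2.85)
E
```

```text
n 8 rv [ 2.288e-01 -2.000e-03  2.000e-04] dist [-0.0191 -0.4008 -0.0294] tool [  2.96 -39.1   -9.01]
[0.37, -4.888, -1.126, 0.029, -0.0, 0.0]
[0.369, -4.918, -0.986, 0.029, -0.0, 0.0]
[0.369, -4.944, -0.845, 0.029, -0.0, 0.0]
[0.369, -4.967, -0.704, 0.029, -0.0, 0.0]
[0.368, -4.985, -0.562, 0.029, -0.0, 0.0]
[0.368, -4.999, -0.419, 0.029, -0.0, 0.0]
[0.368, -5.009, -0.276, 0.029, -0.0, 0.0]
[0.368, -5.015, -0.133, 0.029, -0.0, 0.0]
```

Request:
servo_tool([
  [[0, -2.4, -0.6, 0.014, 0, 0], [0, -2.5, -0.6, 0.015, 0, 0], [0.4, -4.9, -1.0, 0.029, 0, 0], [0.4, -4.9, -0.8, 0.029, 0, 0], [0.4, -5.0, -0.7, 0.029, 0, 0], [0.4, -5.0, -0.6, 0.029, 0, 0], [0.4, -5.0, -0.4, 0.029, 0, 0], [0.4, -5.0, -0.3, 0.029, 0, 0], [0.4, -2.5, -0.1, 0.015, 0, 0], [0.2, -2.5, 0, 0.014, 0, 0], [0, 0, 0, 0, 0, 0], [0, 0, 0, 0, 0, 0]],
])

```text
t: 49.28
ee_pos: [0.6035, -0.2319, 0.1503]
eef_rot: [0.707, 0.019, 0.707, -0.018]
contact_force: [-1.1, 1.1, -2.9]
gripper_width: 0.0385
```

```bash
python3 - <<'E'
from h import *
st();plan([.6043,-.2331,.06],-2.85,n=1)
q=shot('side')
crop(q,245,90,125,120,6,'s17.png')
E
```

```text
t 49.27 pos [ 0.6035 -0.2319  0.1503] F [-1.1  1.1 -2.9] w 0.0385
[[-0.     0.052  0.999]
 [ 0.001  0.999 -0.052]
 [-1.     0.001 -0.   ]]
n 1 rv [-0.0025 -0.0004 -0.0007] dist [ 0.0008 -0.0012 -0.0903] tool [ 9.03 -0.13  0.09]
[9.034, -0.126, 0.088, -0.002, -0.0, -0.001]
```

View pics/s17.png

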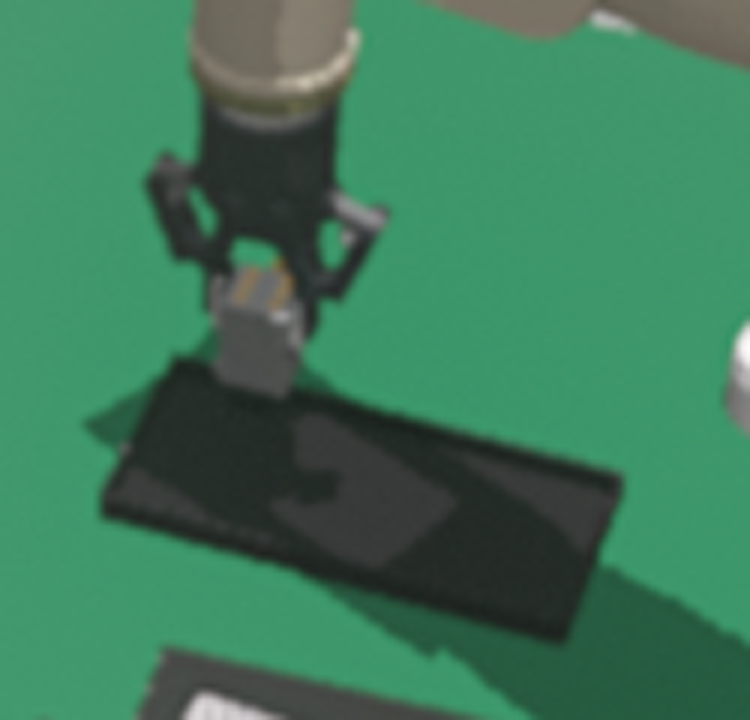

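Module is upright in the gripper above the tray. Lower.

Request:
servo_tool([
  [[4, -0.1, 0.1, 0, 0, 0], [3, 0, 0, 0, 0, 0], [1.5, 0, 0, 0, 0, 0], [0.5, 0, 0, 0, 0, 0], [0, 0, 0, 0, 0, 0], [0, 0, 0, 0, 0, 0]],
])

```text
t: 50.08
ee_pos: [0.6054, -0.2343, 0.0624]
eef_rot: [0.708, 0.018, 0.706, -0.019]
contact_force: [-0.5, -0.2, -2.0]
gripper_width: 0.039
```

Request:
servo_tool([
  [[0.3, 0, 0, 0, 0, 0], [0, 0, 0, 0, 0, 0], [0, 0, 0, 0, 0, 0]],
])

```text
t: 50.45
ee_pos: [0.6042, -0.2339, 0.0576]
eef_rot: [0.707, 0.019, 0.707, -0.019]
contact_force: [-0.0, -0.7, -1.7]
gripper_width: 0.0384
```

Request:
servo_tool([
  [[0.2, 0, 0, 0, 0, 0], [0, 0, 0, 0, 0, 0], [0, 0, 0, 0, 0, 0]],
])

```text
t: 50.82
ee_pos: [0.6043, -0.2338, 0.0555]
eef_rot: [0.707, 0.019, 0.707, -0.019]
contact_force: [-0.8, -0.0, -2.2]
gripper_width: 0.0384
```

```bash
python3 - <<'E'
from h import *
st()
q=shot('side')
crop(q,245,90,125,120,6,'s18.png')
E
```

```text
t 50.83 pos [ 0.6043 -0.2338  0.0555] F [-0.8 -0.  -2.2] w 0.0384
[[-0.     0.053  0.999]
 [ 0.     0.999 -0.053]
 [-1.     0.    -0.   ]]
```

View pics/s18.png

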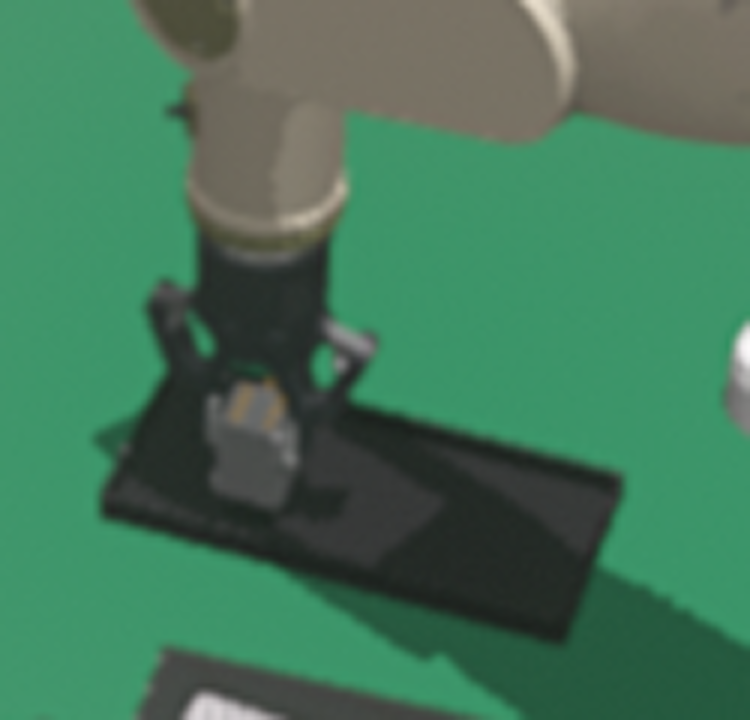

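Request:
servo_tool([
  [[0.15, 0, 0, 0, 0, 0], [0, 0, 0, 0, 0, 0], [0, 0, 0, 0, 0, 0]],
])

```text
t: 51.25
ee_pos: [0.6046, -0.234, 0.0551]
eef_rot: [0.707, 0.019, 0.707, -0.019]
contact_force: [-3.6, 2.3, 5.6]
gripper_width: 0.0388
```

Contact with the floor. Release gently and rise.

Request:
servo_tool([
  [[0, 0, 0, 0, 0, 0], [0, 0, 0, 0, 0, 0], [0, 0, 0, 0, 0, 0], [0, 0, 0, 0, 0, 0], [-1, 0, 0, 0, 0, 0], [-3, 0, 0, 0, 0, 0], [-5, 0, 0, 0, 0, 0], [-3, 0, 0, 0, 0, 0], [0, 0, 0, 0, 0, 0], [0, 0, 0, 0, 0, 0]],
], fingers=7)

```text
t: 52.5
ee_pos: [0.6041, -0.2337, 0.1739]
eef_rot: [0.707, 0.019, 0.707, -0.019]
contact_force: [-0.5, 0.8, -0.7]
gripper_width: 0.0701
```

```bash
python3 - <<'E'
from h import *
st()
q=shot('side')
crop(q,245,90,125,120,6,'s19.png')
plan([.605,.266,.17],10.2)
E
```

```text
t 52.5 pos [ 0.6041 -0.2337  0.1739] F [-0.5  0.8 -0.7] w 0.0701
[[-0.     0.053  0.999]
 [ 0.     0.999 -0.053]
 [-1.     0.    -0.   ]]
n 10 rv [-0.2311 -0.0017 -0.0009] dist [ 0.0014  0.4995 -0.0029] tool [ 0.33 49.89 -2.51]
[0.033, 4.989, -0.251, -0.023, -0.0, -0.0]
[0.033, 4.993, -0.136, -0.023, -0.0, -0.0]
[0.032, 4.995, -0.02, -0.023, -0.0, -0.0]
[0.032, 4.994, 0.095, -0.023, -0.0, -0.0]
[0.032, 4.991, 0.211, -0.023, -0.0, -0.0]
[0.031, 4.985, 0.326, -0.023, -0.0, -0.0]
[0.031, 4.976, 0.441, -0.023, -0.0, -0.0]
[0.03, 4.964, 0.556, -0.023, -0.0, -0.0]
[0.03, 4.95, 0.67, -0.023, -0.0, -0.0]
[0.03, 4.933, 0.784, -0.023, -0.0, -0.0]
```

View pics/s19.png

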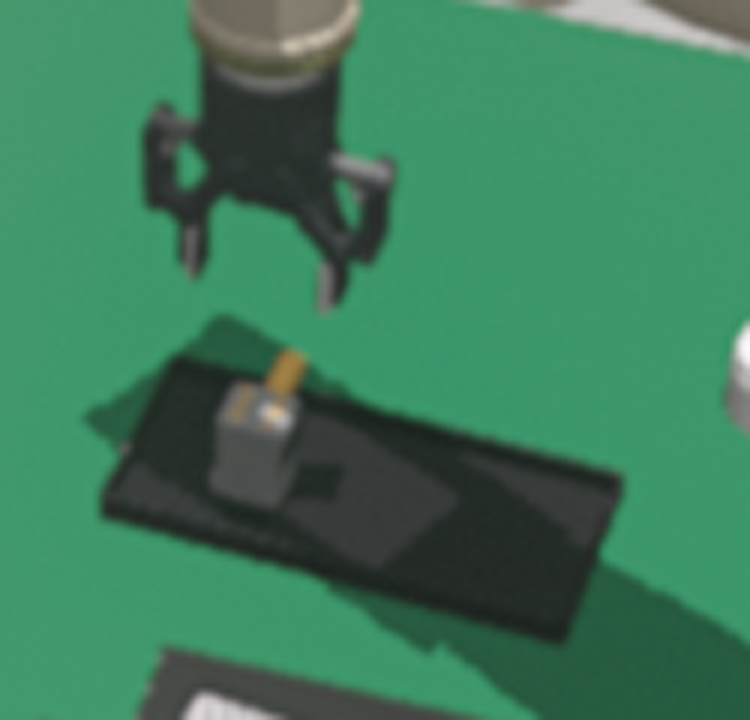

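The first module stands upright in the tray. On to the left one.

Request:
servo_tool([
  [[0, 2.5, -0.1, -0.012, 0, 0], [0, 2.5, -0.1, -0.011, 0, 0], [0, 5, -0.1, -0.023, 0, 0], [0, 5, 0, -0.023, 0, 0], [0, 5, 0.1, -0.023, 0, 0], [0, 5, 0.2, -0.023, 0, 0], [0, 5, 0.3, -0.023, 0, 0], [0, 5, 0.4, -0.023, 0, 0], [0, 5, 0.6, -0.023, 0, 0], [0, 4.9, 0.7, -0.023, 0, 0], [0, 2.5, 0.4, -0.012, 0, 0], [0, 2.4, 0.4, -0.012, 0, 0], [0, 0, 0, 0, 0, 0], [0, 0, 0, 0, 0, 0]],
])

```text
t: 54.3
ee_pos: [0.6063, 0.2658, 0.1739]
eef_rot: [0.704, -0.063, 0.704, 0.063]
contact_force: [-0.1, -1.4, -0.3]
gripper_width: 0.0699
```

```bash
python3 - <<'E'
from h import *
st();plan([.605,.266,.081],10.2,n=1)
E
```

```text
t 54.3 pos [0.6063 0.2658 0.1739] F [-0.1 -1.4 -0.3] w 0.0699
[[-0.    -0.177  0.984]
 [-0.001  0.984  0.177]
 [-1.    -0.    -0.   ]]
n 1 rv [ 0.0001 -0.0005  0.0005] dist [-0.0013  0.0002 -0.0929] tool [ 9.29  0.05 -0.12]
[9.287, 0.052, -0.122, 0.0, -0.0, 0.0]
```

Request:
servo_tool([
  [[2, 0, -0.1, 0, 0, 0], [3, 0, 0, 0, 0, 0], [2.5, 0, 0, 0, 0, 0], [1.3, 0, 0, 0, 0, 0], [0.4, 0, 0, 0, 0, 0], [0, 0, 0, 0, 0, 0], [0, 0, 0, 0, 0, 0]],
])

```text
t: 55.18
ee_pos: [0.6065, 0.2661, 0.0835]
eef_rot: [0.705, -0.063, 0.704, 0.063]
contact_force: [-0.2, 0.6, 0.1]
gripper_width: 0.0696
```

Request:
servo_tool([
  [[0, 0, 0, 0, 0, 0], [0, 0, 0, 0, 0, 0], [0, 0, 0, 0, 0, 0], [0, 0, 0, 0, 0, 0], [0, 0, 0, 0, 0, 0], [0, 0, 0, 0, 0, 0]],
], fingers=3, newtons=20)

```text
t: 55.92
ee_pos: [0.606, 0.266, 0.0829]
eef_rot: [0.705, -0.063, 0.704, 0.063]
contact_force: [-1.1, -0.0, 6.3]
gripper_width: 0.0399
```

```bash
python3 - <<'E'
from h import *
st()
q=shot('side')
crop(q,195,180,125,120,6,'s20.png')
E
```

```text
t 55.92 pos [0.606  0.266  0.0829] F [-1.1 -0.   6.3] w 0.0399
[[ 0.001 -0.177  0.984]
 [ 0.     0.984  0.177]
 [-1.     0.     0.001]]
```

View pics/s20.png

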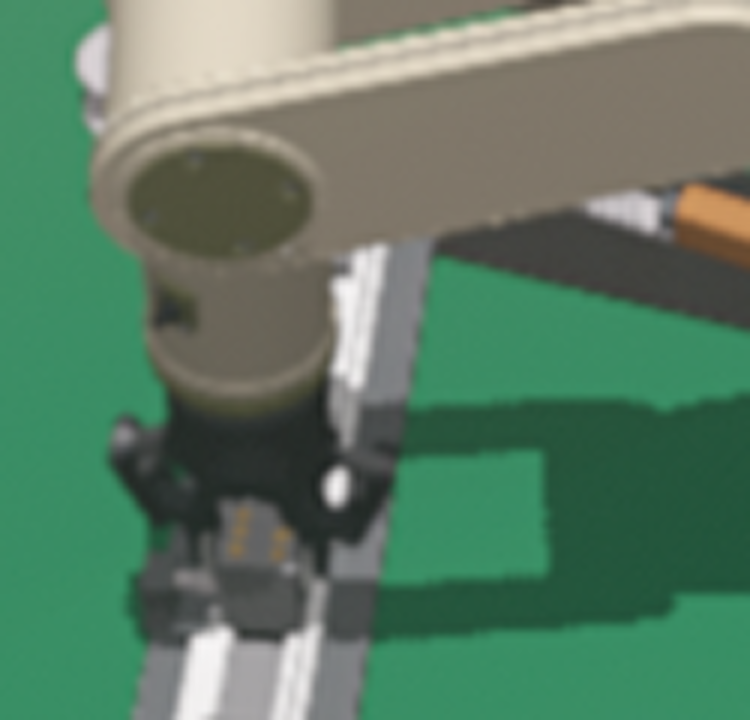

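Request:
servo_tool([
  [[0, 0, 0, 0, 0, 0], [0, 0, 0, 0, 0, 0], [0, 0, 0, 0, 0, 0], [0, 0, 0, 0, 0, 0]],
], newtons=90)

```text
t: 56.48
ee_pos: [0.606, 0.266, 0.0832]
eef_rot: [0.705, -0.063, 0.704, 0.063]
contact_force: [-1.8, 0.3, 6.9]
gripper_width: 0.0385
```

Request:
servo_tool([
  [[-0.3, 0, 0, 0, 0, 0], [-0.4, 0, 0, 0, 0, 0], [-0.4, 0, 0, 0, 0, 0], [-0.4, 0, 0, 0, 0, 0], [-0.5, 0, 0, 0, 0, 0], [-1, 0, 0, 0, 0, 0], [-3, 0, 0, 0, 0, 0], [-4, 0, 0, 0, 0, 0], [0, 0, 0, 0, 0, 0], [0, 0, 0, 0, 0, 0]],
])

```text
t: 57.72
ee_pos: [0.6052, 0.2657, 0.1818]
eef_rot: [0.704, -0.063, 0.705, 0.063]
contact_force: [-0.4, 0.2, -1.9]
gripper_width: 0.0388
```

```bash
python3 - <<'E'
from h import *
st()
q=shot('side')
crop(q,195,160,125,120,6,'s21.png')
plan([.4845,-.2271,.17],-2.85)
E
```

```text
t 57.73 pos [0.6052 0.2657 0.1818] F [-0.4  0.2 -1.9] w 0.0388
[[-0.001 -0.177  0.984]
 [-0.     0.984  0.177]
 [-1.    -0.    -0.001]]
n 10 rv [ 0.2278 -0.0023  0.0006] dist [-0.1202 -0.4927 -0.0107] tool [  1.13 -46.36 -20.56]
[0.113, -4.636, -2.056, 0.023, -0.0, 0.0]
[0.112, -4.681, -1.95, 0.023, -0.0, 0.0]
[0.112, -4.725, -1.842, 0.023, -0.0, 0.0]
[0.111, -4.765, -1.734, 0.023, -0.0, 0.0]
[0.11, -4.804, -1.625, 0.023, -0.0, 0.0]
[0.11, -4.839, -1.516, 0.023, -0.0, 0.0]
[0.109, -4.873, -1.405, 0.023, -0.0, 0.0]
[0.108, -4.903, -1.294, 0.023, -0.0, 0.0]
[0.108, -4.932, -1.182, 0.023, -0.0, 0.0]
[0.107, -4.957, -1.069, 0.023, -0.0, 0.0]
```

View pics/s21.png

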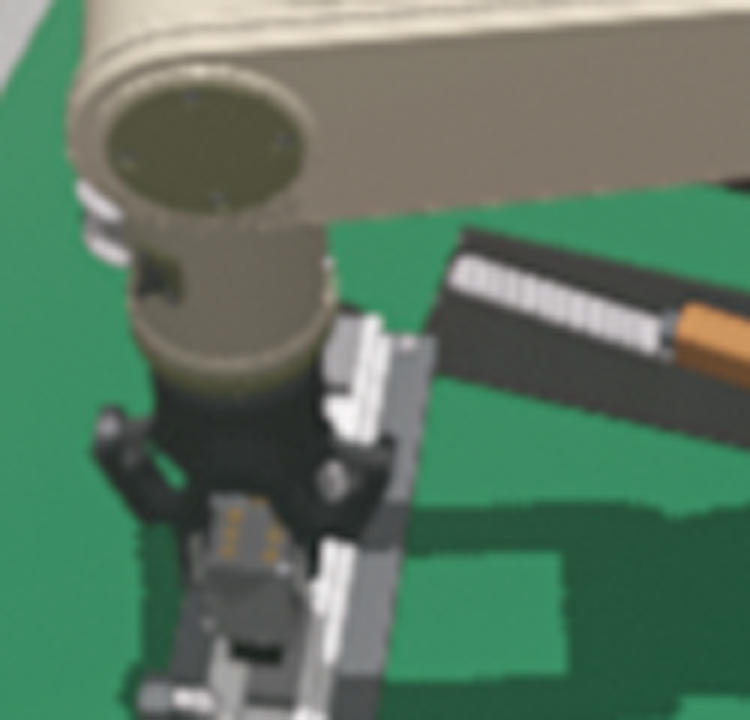

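Request:
servo_tool([
  [[0, -2.3, -1.0, 0.011, 0, 0], [0, -2.3, -1.0, 0.012, 0, 0], [0.1, -4.7, -2.0, 0.023, 0, 0], [0.1, -4.7, -1.8, 0.023, 0, 0], [0.1, -4.8, -1.7, 0.023, 0, 0], [0.1, -4.8, -1.6, 0.023, 0, 0], [0.1, -4.8, -1.5, 0.023, 0, 0], [0.1, -4.9, -1.4, 0.023, 0, 0], [0.1, -4.9, -1.3, 0.023, 0, 0], [0.1, -4.9, -1.2, 0.023, 0, 0], [0.1, -2.5, -0.6, 0.011, 0, 0], [0.1, -2.5, -0.5, 0.012, 0, 0], [0, 0, 0, 0, 0, 0], [0, 0, 0, 0, 0, 0]],
])

```text
t: 59.52
ee_pos: [0.4844, -0.2255, 0.1709]
eef_rot: [0.706, 0.019, 0.708, -0.018]
contact_force: [-0.0, 0.4, -1.1]
gripper_width: 0.0385
```

```bash
python3 - <<'E'
from h import *
st();plan([.4845,-.2271,.06],-2.85,n=1)
q=shot('side')
crop(q,245,90,125,120,6,'s22.png')
E
```

```text
t 59.52 pos [ 0.4844 -0.2255  0.1709] F [-0.   0.4 -1.1] w 0.0385
[[-0.002  0.052  0.999]
 [ 0.002  0.999 -0.052]
 [-1.     0.001 -0.002]]
n 1 rv [-0.0023 -0.0019 -0.0014] dist [ 1.000e-04 -1.600e-03 -1.109e-01] tool [11.09 -0.18  0.04]
[11.087, -0.177, 0.038, -0.002, -0.002, -0.001]
```

View pics/s22.png

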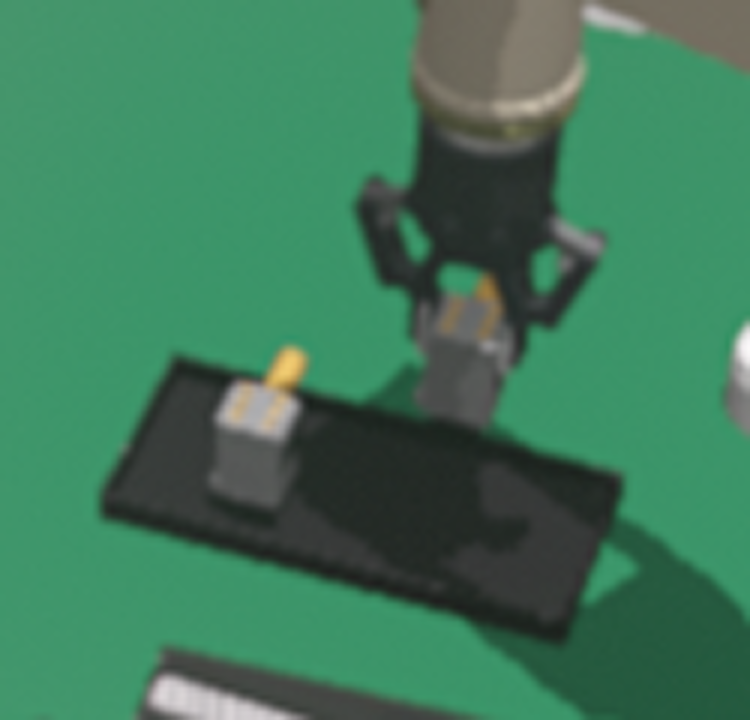

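Request:
servo_tool([
  [[4, -0.1, 0, 0, 0, 0], [4, 0, 0, 0, 0, 0], [2.3, 0, 0, 0, 0, 0], [0.7, 0, 0, 0, 0, 0], [0, 0, 0, 0, 0, 0], [0.2, 0, 0, 0, 0, 0], [0, 0, 0, 0, 0, 0]],
])

```text
t: 60.45
ee_pos: [0.4857, -0.2276, 0.0612]
eef_rot: [0.707, 0.018, 0.706, -0.019]
contact_force: [0.7, 0.5, -1.4]
gripper_width: 0.0384
```

Request:
servo_tool([
  [[0.15, 0, 0, 0, 0, 0], [0, 0, 0, 0, 0, 0], [0, 0, 0, 0, 0, 0]],
])

```text
t: 60.82
ee_pos: [0.4849, -0.2273, 0.0587]
eef_rot: [0.707, 0.018, 0.707, -0.018]
contact_force: [-0.2, 0.1, -1.9]
gripper_width: 0.0385
```

Request:
servo_tool([
  [[0.2, 0, 0, 0, 0, 0], [0, 0, 0, 0, 0, 0], [0, 0, 0, 0, 0, 0]],
])

```text
t: 61.2
ee_pos: [0.4852, -0.2274, 0.0572]
eef_rot: [0.707, 0.018, 0.707, -0.018]
contact_force: [-1.5, 1.1, 5.1]
gripper_width: 0.0385
```

Request:
servo_tool([
  [[0.1, 0, 0, 0, 0, 0], [0, 0, 0, 0, 0, 0], [0, 0, 0, 0, 0, 0]],
])

```text
t: 61.58
ee_pos: [0.4852, -0.2275, 0.0571]
eef_rot: [0.707, 0.018, 0.707, -0.019]
contact_force: [-7.1, 3.3, 13.9]
gripper_width: 0.0387
```

Request:
servo_tool([
  [[-0.1, 0, 0, 0, 0, 0], [0, 0, 0, 0, 0, 0], [0, 0, 0, 0, 0, 0], [0, 0, 0, 0, 0, 0], [-1, 0, 0, 0, 0, 0], [-3, 0, 0, 0, 0, 0], [-5, 0, 0, 0, 0, 0], [-5, 0, 0, 0, 0, 0], [-3, 0, 0, 0, 0, 0], [0, 0, 0, 0, 0, 0]],
], fingers=7)

```text
t: 62.82
ee_pos: [0.4867, -0.2283, 0.231]
eef_rot: [0.709, 0.017, 0.705, -0.02]
contact_force: [0.1, -0.2, -0.7]
gripper_width: 0.0698
```

```bash
python3 - <<'E'
from h import *
st()
q=shot('side');p=shot('top')
crop(q,225,110,145,120,5,'s23.png');crop(p,280,130,140,115,5,'t23.png')
E
```

```text
t 62.83 pos [ 0.4867 -0.2283  0.231 ] F [ 0.1 -0.2 -0.7] w 0.0698
[[ 0.006  0.052  0.999]
 [-0.004  0.999 -0.052]
 [-1.    -0.003  0.006]]
```

View pics/s23.png

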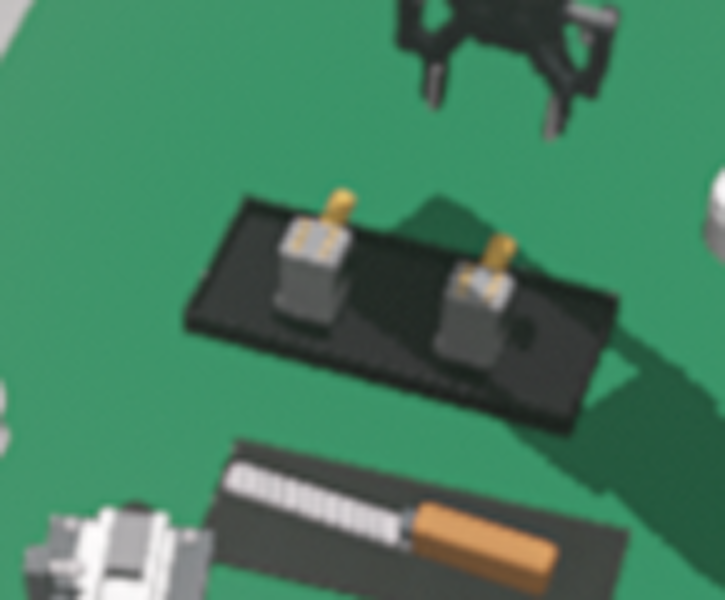

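View pics/t23.png

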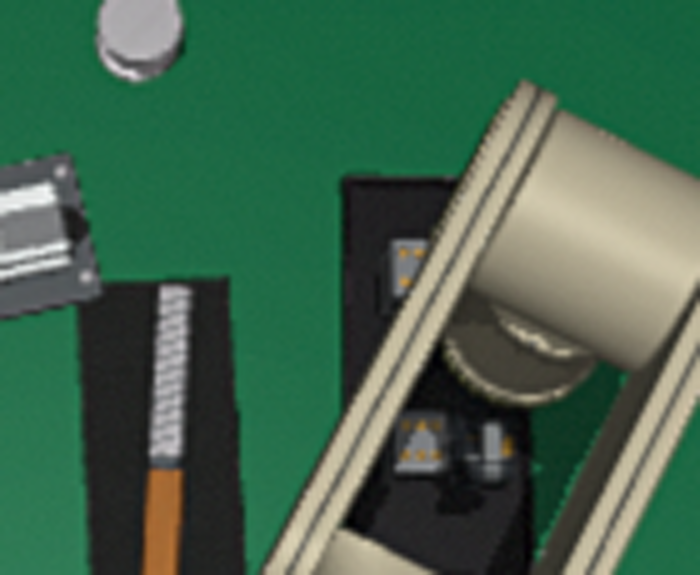

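```bash
python3 - <<'E'
from h import *
q=shot('side')
p=shot('top')
A=cloud(q);I=q['frame'].astype(int)
r=nets.masks_of('file',q)[0];print(r['confidence'],r['box'])
for k in ['file','file_mid','pad']:
    for P,n in((q,'side'),(p,'top')):
        for r in nets.tip_of(k,P)[:1]:print(n,k,r['confidence'],ray(P,r['position'],.004))
crop(q,260,185,100,65,8,'s24.png')
E
```

```text
0.89 [271.2, 205.0, 65.0, 22.8]
side file 0.93 [ 0.45371842 -0.06979444  0.004     ]
top file 0.85 [ 0.454911   -0.05362954  0.004     ]
side file_mid 0.66 [ 0.50613529 -0.05487667  0.004     ]
top file_mid 0.66 [ 0.50220322 -0.05538112  0.004     ]
side pad 0.69 [ 0.45090577 -0.04696681  0.004     ]
top pad 0.68 [ 0.49423233 -0.06877046  0.004     ]
```

View pics/s24.png

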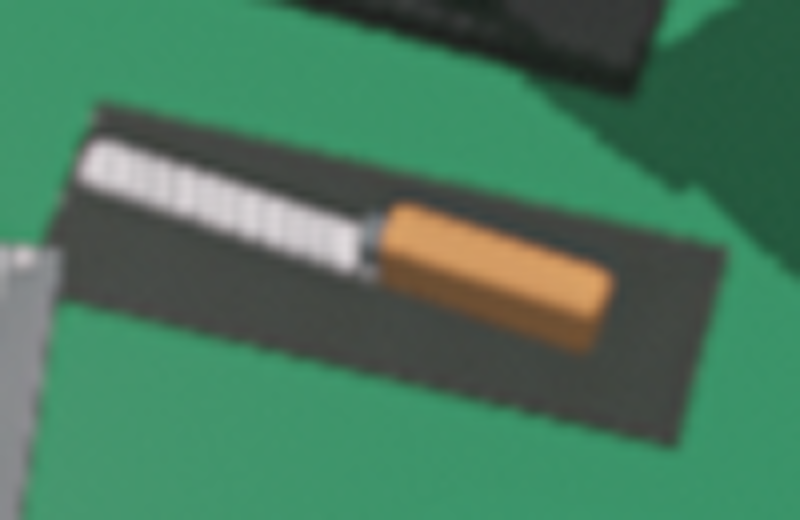

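```bash
python3 - <<'E'
from h import *
q=shot('side','final.png');W=cloud(q)
for k in ['spool','flux','tin']:
    for r in nets.masks_of(k,q)[:1]:
        c=W[r['mask']];c=c[~np.isnan(c[:,0])];print(k,r['confidence'],np.round(np.median(c,0),3))
A=W.reshape(-1,3);A=A[~np.isnan(A[:,0])]
for x in (.6043,.485):
    d=A[(abs(A[:,0]-x)<.035)&(abs(A[:,1]+.23)<.04)&(A[:,2]>.079)&(A[:,2]<.095)];r=cv2.minAreaRect((d[:,:2]*1000).astype(np.float32));print(d.mean(0),d[:,2].std(),r)
st()
E
```

```text
spool 0.74 [ 0.799 -0.045  0.037]
flux 0.74 [ 0.476 -0.043  0.002]
tin 0.57 [ 0.32  -0.394  0.043]
[ 0.60390893 -0.23188704  0.08297673] 0.0029062716713246155 ((605.463134765625, -229.1844940185547), (43.28734588623047, 40.8804931640625), 81.68707275390625)
[ 0.48402832 -0.22468268  0.08353397] 0.0026395010373160277 ((484.18121337890625, -226.01710510253906), (38.304927825927734, 38.581295013427734), 2.6876580715179443)
t 63.58 pos [ 0.4849 -0.2273  0.2266] F [-0.4  0.3  0. ] w 0.0698
[[-0.     0.052  0.999]
 [ 0.     0.999 -0.052]
 [-1.    -0.    -0.   ]]
```

View pics/final.png

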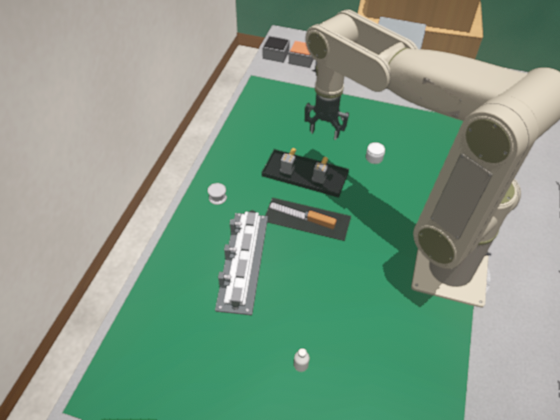

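```bash
python3 -c "
from h import *
print(order.hand_in())"
```

```text
the job is handed in; nothing more can be done
None
```

I filed both modules that were on the rail (middle and left bays; the right bay was empty), laid the file back on its pad, and stood both modules in the tray. I handed the job in at about 64 s.

- **Filing:** each spindle got five forward strokes of about 83 mm, pressed at roughly 7–9 N and lifted clear on every return. By stroke length that is about 50 rad each, against the 31.4 needed. I could not confirm the turns directly, because the spindle stripe does not show at this camera resolution.
- **File:** it lies flat on its pad. It was knocked about 2 cm forward while I was lifting the second module. It is still wholly on the pad, with its tip about 1 cm or less from the edge, so I left it there.
- **Modules:** both stand upright in the tray, with their tops at about 0.083 m (0.084 expected).
- **Spool and tin:** both measure at their starting positions.
- **Bottle:** the network mistook part of the pad area for it on the last check. In the final picture it stands at (302, 357), where it was at the start.
- **Gripper:** it is open and clear of everything, about 0.23 m up.
- **Cameras:** the two disagreed by 4–6 mm in y, so I worked from their average. The grasps agreed with that.

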